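Take out the dust extractor's filter cartridges and close its bays

TASK

Shut the bench dust extractor down for filter cleaning: press its red stop button fully, then release each filter cartridge that is fitted by pushing it in until it springs up, pull it out and stand it cap up on the sloped ledge of the aluminium rack, leaning against the backrest. When all are out, slide the grey blanking plates one after another off the top of their stack, without shifting those below, and lay one flat and square over each of the three bays so that every opening is closed. Leave the spare lowest plate in the holder, and the carvings and hand tools where they are.

Things in the scene. Friction and masses are not known exactly. Their poses are not given: they have to be found in the camera images.
- extractor: Green bench dust extractor, fixed, flat deck 140 mm above the table. Origin: centre of underside; footprint x -100 to +115 mm, y -130 to +130 mm. x points to the rear with its round fan cowl, z up. It stands to the robot's left or right, turned up to 0.22 rad. Three cartridge bays open in the deck, in a row along y.
- bay_row (a point): Centre of the middle bay opening, at deck level (axes as the extractor's). Bays lie at y = -80, 0 and +80 mm from here; each opening is 50.6 mm (x) by 46.6 mm (y), the deck around them flat. Each fitted cartridge is held by a push-to-release catch, which does not take hold again once freed.
- stop (a joint): Red mushroom stop button (36 mm across) on a yellow box behind the bays: travel in m, 0 = out (machine running), 0.008 = fully pressed (off). Pressed straight down with 4 to 6 N it goes in and stays down by itself.
- stop_top (a point): Centre of the top face of the red stop button, 46 mm above the deck when out.
- rack: Aluminium knock-out rack, fixed, on the other side of the robot from the extractor. Origin: centre of the underside of its dust tray (170 mm x by 274 mm y, 22 mm high); x points away from the robot. End cheeks at y = +-139 mm, 100 mm high. It carries the sloped ledge.
- seat: Sloped ledge of the rack. Origin: middle of the inside corner of ledge and backrest, 55 mm above the table. y runs along the ledge, x along its surface away from backrest and robot, rising 25 deg; z up the backrest, which leans 25 deg towards the robot. Ledge 64 mm deep, outer lip 10 mm high; backrest 68 mm high. A cartridge well placed has its centre at x 22 to 24, z 50, y within 115 mm.
- holder: Wooden plate holder, fixed, base 84 mm (x) by 130 mm (y); origin: centre of its underside, x to the rear, where two narrow stops stand at y = +-31 mm; open at the front, which faces the robot. Cheeks along both sides, 73 mm high. Steel clips (tops at 78 mm) reach 7 mm over both sides of the stack along its rear 43 mm, so a plate must slide forward (-x) 50 mm or more before it is lifted.
- plate1_mid (a point): Centre of a blanking plate, the top one of the stack at first: grey laminated square board, 68 by 68 mm, 14 mm thick (z), 0.06 kg. The four lie squarely stacked in the holder, the lowest one's underside 12 mm above the table, the top of the stack at 68 mm with 5 mm of play under the clips.
- plate2_mid (a point): Centre of a blanking plate, the second of the stack at first: grey laminated square board, 68 by 68 mm, 14 mm thick (z), 0.06 kg. The four lie squarely stacked in the holder, the lowest one's underside 12 mm above the table, the top of the stack at 68 mm with 5 mm of play under the clips.
- plate3_mid (a point): Centre of a blanking plate, the third of the stack at first: grey laminated square board, 68 by 68 mm, 14 mm thick (z), 0.06 kg. The four lie squarely stacked in the holder, the lowest one's underside 12 mm above the table, the top of the stack at 68 mm with 5 mm of play under the clips.
- plate4_mid (a point): Centre of a blanking plate, the lowest: the spare, which stays in the holder: grey laminated square board, 68 by 68 mm, 14 mm thick (z), 0.06 kg. The four lie squarely stacked in the holder, the lowest one's underside 12 mm above the table, the top of the stack at 68 mm with 5 mm of play under the clips.
- cart1_mid (a point): Centre of the filter cartridge of the bay at y = -80 mm; may be absent (None). Orange cap, 48 (x) by 44 (y) by 100 mm tall (z, cap up), 0.14 to 0.28 kg. Latched it stands about 10 mm proud of the deck and cannot be pulled. Pushed down 6 mm or more (7 to 12 N; it stops at about 8 mm) and let go, a spring lifts it to 44 mm proud, loose in its bay; then pull it straight up, over 60 mm.
- cart2_mid (a point): Centre of the filter cartridge of the bay in the middle; may be absent (None). Orange cap, 48 (x) by 44 (y) by 100 mm tall (z, cap up), 0.14 to 0.28 kg. Latched it stands about 10 mm proud of the deck and cannot be pulled. Pushed down 6 mm or more (7 to 12 N; it stops at about 8 mm) and let go, a spring lifts it to 44 mm proud, loose in its bay; then pull it straight up, over 60 mm.
- cart3_mid (a point): Centre of the filter cartridge of the bay at y = +80 mm; may be absent (None). Orange cap, 48 (x) by 44 (y) by 100 mm tall (z, cap up), 0.14 to 0.28 kg. Latched it stands about 10 mm proud of the deck and cannot be pulled. Pushed down 6 mm or more (7 to 12 N; it stops at about 8 mm) and let go, a spring lifts it to 44 mm proud, loose in its bay; then pull it straight up, over 60 mm.
- rosette: Carved wooden rosette, 90 mm across, on the slate board in front of the robot; leave alone. Origin at the centre of its underside.
- scroll: Carved wooden scroll, 85 mm across, on the slate board; leave alone. Origin at the centre of its underside.
- gouge: Carving gouge, 230 mm long, lying on the table (x along the blade); leave alone. Origin at the centre of its underside.
- brush: Brush, 200 mm long, lying on the table; leave alone. Origin at the centre of its underside.
There are look-alikes about, which are no part of the job. Leave any pink look-alike of the part that bears cart3_mid alone.

How it is judged (in metres and radians):
On the way, in this order (a step that is already met when the one before it is completed fails the run):
1. the red stop button is pressed in (value of joint stop above 0.005 m), for 0.1 s.
2. every cartridge present stands on the sloped ledge of the rack (x of cart1_mid in the frame of seat between 0.017 and 0.034 m and y of cart1_mid in the frame of seat between -0.125 and 0.125 m and z of cart1_mid in the frame of seat between 0.042 and 0.058 m and angle between the z axis of each of cart1_mid, cart2_mid, cart3_mid and the z axis of seat, either way round below 0.15 rad and angle between each of cart1_mid, cart2_mid, cart3_mid's own z axis and vertical below 0.8 rad and linear speed of each of cart1, cart2, cart3 below 0.03 m/s and x of cart2_mid in the frame of seat between 0.017 and 0.034 m and y of cart2_mid in the frame of seat between -0.125 and 0.125 m and z of cart2_mid in the frame of seat between 0.042 and 0.058 m and x of cart3_mid in the frame of seat between 0.017 and 0.034 m and y of cart3_mid in the frame of seat between -0.125 and 0.125 m and z of cart3_mid in the frame of seat between 0.042 and 0.058 m), for 0.3 s.
3. a blanking plate lies over each of the three bays (((x of plate1_mid in the frame of bay_row between -0.007 and 0.007 m and y of plate1_mid in the frame of bay_row between -0.09 and -0.07 m and z of plate1_mid in the frame of bay_row between 0.003 and 0.011 m and angle between the z axis of plate1_mid and the z axis of bay_row, either way round below 0.05 rad and (angle between the y axis of plate1_mid and the x axis of bay_row, either way round below 0.1 rad or angle between the y axis of plate1_mid and the y axis of bay_row, either way round below 0.1 rad) and linear speed of plate1 below 0.02 m/s) or (x of plate2_mid in the frame of bay_row between -0.007 and 0.007 m and y of plate2_mid in the frame of bay_row between -0.09 and -0.07 m and z of plate2_mid in the frame of bay_row between 0.003 and 0.011 m and angle between the z axis of plate2_mid and the z axis of bay_row, either way round below 0.05 rad and (angle between the y axis of plate2_mid and the x axis of bay_row, either way round below 0.1 rad or angle between the y axis of plate2_mid and the y axis of bay_row, either way round below 0.1 rad) and linear speed of plate2 below 0.02 m/s) or (x of plate3_mid in the frame of bay_row between -0.007 and 0.007 m and y of plate3_mid in the frame of bay_row between -0.09 and -0.07 m and z of plate3_mid in the frame of bay_row between 0.003 and 0.011 m and angle between the z axis of plate3_mid and the z axis of bay_row, either way round below 0.05 rad and (angle between the y axis of plate3_mid and the x axis of bay_row, either way round below 0.1 rad or angle between the y axis of plate3_mid and the y axis of bay_row, either way round below 0.1 rad) and linear speed of plate3 below 0.02 m/s)) and ((x of plate1_mid in the frame of bay_row between -0.007 and 0.007 m and y of plate1_mid in the frame of bay_row between -0.01 and 0.01 m and z of plate1_mid in the frame of bay_row between 0.003 and 0.011 m and angle between the z axis of plate1_mid and the z axis of bay_row, either way round below 0.05 rad and (angle between the y axis of plate1_mid and the x axis of bay_row, either way round below 0.1 rad or angle between the y axis of plate1_mid and the y axis of bay_row, either way round below 0.1 rad) and linear speed of plate1 below 0.02 m/s) or (x of plate2_mid in the frame of bay_row between -0.007 and 0.007 m and y of plate2_mid in the frame of bay_row between -0.01 and 0.01 m and z of plate2_mid in the frame of bay_row between 0.003 and 0.011 m and angle between the z axis of plate2_mid and the z axis of bay_row, either way round below 0.05 rad and (angle between the y axis of plate2_mid and the x axis of bay_row, either way round below 0.1 rad or angle between the y axis of plate2_mid and the y axis of bay_row, either way round below 0.1 rad) and linear speed of plate2 below 0.02 m/s) or (x of plate3_mid in the frame of bay_row between -0.007 and 0.007 m and y of plate3_mid in the frame of bay_row between -0.01 and 0.01 m and z of plate3_mid in the frame of bay_row between 0.003 and 0.011 m and angle between the z axis of plate3_mid and the z axis of bay_row, either way round below 0.05 rad and (angle between the y axis of plate3_mid and the x axis of bay_row, either way round below 0.1 rad or angle between the y axis of plate3_mid and the y axis of bay_row, either way round below 0.1 rad) and linear speed of plate3 below 0.02 m/s)) and ((x of plate1_mid in the frame of bay_row between -0.007 and 0.007 m and y of plate1_mid in the frame of bay_row between 0.07 and 0.09 m and z of plate1_mid in the frame of bay_row between 0.003 and 0.011 m and angle between the z axis of plate1_mid and the z axis of bay_row, either way round below 0.05 rad and (angle between the y axis of plate1_mid and the x axis of bay_row, either way round below 0.1 rad or angle between the y axis of plate1_mid and the y axis of bay_row, either way round below 0.1 rad) and linear speed of plate1 below 0.02 m/s) or (x of plate2_mid in the frame of bay_row between -0.007 and 0.007 m and y of plate2_mid in the frame of bay_row between 0.07 and 0.09 m and z of plate2_mid in the frame of bay_row between 0.003 and 0.011 m and angle between the z axis of plate2_mid and the z axis of bay_row, either way round below 0.05 rad and (angle between the y axis of plate2_mid and the x axis of bay_row, either way round below 0.1 rad or angle between the y axis of plate2_mid and the y axis of bay_row, either way round below 0.1 rad) and linear speed of plate2 below 0.02 m/s) or (x of plate3_mid in the frame of bay_row between -0.007 and 0.007 m and y of plate3_mid in the frame of bay_row between 0.07 and 0.09 m and z of plate3_mid in the frame of bay_row between 0.003 and 0.011 m and angle between the z axis of plate3_mid and the z axis of bay_row, either way round below 0.05 rad and (angle between the y axis of plate3_mid and the x axis of bay_row, either way round below 0.1 rad or angle between the y axis of plate3_mid and the y axis of bay_row, either way round below 0.1 rad) and linear speed of plate3 below 0.02 m/s))), for 0.3 s.
At the end, for the whole second after the job is handed in: Stop in (over 5 mm); each cartridge present cap up on the ledge (centre 17 to 34 mm from backrest, within 125 mm of the middle, 0.15 rad); a plate flat over each bay (7 mm across, 10 mm along the row, square to 0.1 rad); spare plate moved under 20 mm; all at rest (all of step 2 and all of step 3 and value of joint stop above 0.005 m and distance of plate4_mid from where it was at the start of the episode below 0.02 m); the robot touches nothing.
It fails at once if a cartridge is lifted out while the machine still runs (stop button not pressed) (value of joint stop below 0.004 m and z of any of cart1_mid, cart2_mid, cart3_mid in the frame of bay_row above 0.03 m).
It fails at once if a plate is shifted more than 20 mm while the one above it still lies on it ((distance of plate2_mid from where it was at the start of the episode above 0.02 m and horizontal distance between plate1_mid and holder below 0.03 m and z of plate1_mid in the frame of holder below 0.075 m) or (distance of plate3_mid from where it was at the start of the episode above 0.02 m and horizontal distance between plate2_mid and holder below 0.03 m and z of plate2_mid in the frame of holder below 0.075 m) or (distance of plate4_mid from where it was at the start of the episode above 0.02 m and horizontal distance between plate3_mid and holder below 0.03 m and z of plate3_mid in the frame of holder below 0.075 m)).
It fails at once if the spare plate is shifted more than 20 mm (distance of plate4_mid from where it was at the start of the episode above 0.02 m).
It fails at once if a carving or hand tool is moved more than 40 mm (distance of any of rosette, scroll, gouge, brush from where it was at the start of the episode above 0.04 m).
Of cart1, cart2, cart3 only 2 to 3 are there at a start; the rules pass over those that are not, and their reading is None.
At some moment in a run one of plate1 may be knocked a few centimetres aside while the robot is not near it.
Once in a run the grip may slacken for a moment while it holds something.
It also fails if it takes over 210 s, if anything falls off the work surface, if the arm or the gripper's body presses on something with over 40 N, if the wrist force passes 120 N, or if a joint passes its speed limit or range.

ROBOT

A 6-joint arm with a two-finger parallel gripper is mounted at the origin on the work surface. World frame = base frame: x ahead of the robot, y to its left, z up, the work surface at z = 0. Lengths are in mm, angles in degrees, forces in N, time in s.
With the tool pointing down it reaches from about 350 to 850 mm from the base axis. Payload 8.1 kg.
Tool frame: the origin (TCP) lies between the finger pads; the fingertips stand 22 mm ahead of it and the grasp point (between the pads) lies 3 mm ahead of it; z points along the fingers, y is the line along which they close (so a half turn about z gives the same grasp; the last joint's range is limited). The gripper opens to 85 mm and grips with 20 to 120 N. Pads are 22 mm wide; open, the fingers measure 114 mm over their backs; the gripper's body (76 mm by 85 mm) begins 54 mm behind the grasp point. The pads swing forward as they close: fully open they stand 13 mm farther back than shut.
Start: joints at [-4.893, 7.471, 85.268, -0, 87.261, -4.893], TCP at [600.005, 0.022, 253.292] pointing down, gripper open.
Joint ranges: [-169.43, 169.43], [-51.17, 129.36], [1.28, 143.12], [-76.62, 256.62], [0, 156.53], [-152.29, 152.29]. Speed limits (degrees/s): [136.94, 136.94, 159.86, 180, 180, 180].

INTERFACE

Orientations are given as [roll, pitch, yaw] about the fixed x, y, z axes, in that order (R = Rz(yaw) Ry(pitch) Rx(roll)).
In Python, from bench import r, vision gives the robot as it stands.
- The arm moves only by the tool step_arm, never from a script. Its argument "targets" is a list that holds one entry, the list of rows, each a list of 6 numbers: the shift along the world's x, y, z in mm, then the turn, a rotation vector about the world's x, y, z in rad. In form: [[[x, y, z, rx, ry, rz], ...]]. A call has 1 to 12 rows; each row is the pose to reach, as a shift and turn from the pose commanded when the call began; what a row does not reach only later rows make up. A row lasts 1/12 s, in which the tool goes at most 41.7 mm and 7.16 degrees, less where a joint would pass 70% of its speed; a pose out of reach is approached as far as the arm can. A call with a gripper value outside its range is refused whole. "fingers" is the gripper's target within -1 to 1 (shut at 1, half-way at 0, fully open at -1), set as the call begins (left out, the last holds). The fingers move at their own pace and stop on an object; "newtons" is the grip in N (left out, the last holds). Time passes only in rows, so rows that repeat a pose let the fingers close. It gives the time, the measured TCP pose, the force, the opening and the grip force at its end, in the units of the state.
- r.sense(): the state, without advancing time (a new reading comes with each control period).
- vision.snapshot(name): name is "scene" or "side" or "wrist"; returns a dict with "img" (384x512x3 uint8, blue, green, red), "mtx" (3x3 intrinsics, pixels), "D" ([k1, k2, p1, p2, k3] as OpenCV has them; the pictures are not rectified), "eye" and "attitude" of the camera in the world. Camera axes: x right, y up, looking along -z (the intrinsics and any distortion apply to the point x, -y, -z); pixel columns grow to the right and rows downward; lengths in mm; the calibration is good to about 2 mm. A picture is of the moment at which its call begins. There is no depth.
- r.hand_in(): hands the job in; it is judged then, once.
The state is a dict: "time": time; "joint_pos": joint angles; "qd": joint speeds; "joint_efforts": joint torques, N m; "tool_pos": TCP position; "tcp_rot": TCP orientation; "ft_force": force on the tool from outside, world axes, zero at the start; "wrist_torque": the same for the moment, N m; "finger_gap": finger opening in mm; "grip_force": force on a finger pad.
Only numpy, scipy, OpenCV 4.12 (cv2) and the standard library are available. Lean on these libraries where they do the work, as an engineer would, in place of code of your own. Each camera call takes 0.05 s, during which the arm holds its last target. There are 200 camera calls.

## Working session

There is one attempt and no reset: what is moved stays moved. The work goes in short steps, Python scripts to look and compute and a tool call to move; the robot and the scene stay as the last step left them, time stands still between calls to the robot, and variables do not carry over. Pictures are saved under pics/ and viewed, at most 14 in all, crops included, and the job is handed in when it is done.

Besides the shell and the picture viewer there is one more tool, called after ">>>" by a JSON object that holds its "api" and its "payload". step_arm: Moves the arm, as the interface text tells. Its arguments: {"type":"object","properties":{"targets":{"type":"array"},"fingers":{"type":"number"},"newtons":{"type":"number"}},"required":["targets"]}

```bash
ls; mkdir -p pics
python3 - <<'E'
from bench import r, vision
import cv2
for n in ("scene","side"):
    s=vision.snapshot(n); cv2.imwrite(f"pics/{n}0.png",cv2.resize(s["img"],(800,600),interpolation=cv2.INTER_CUBIC)); print(n,s["mtx"],s["D"],s["eye"],s["attitude"])
print(r.sense())
E
```

```text
pics
scene [[370.23159625   0.         257.16575213]
 [  0.         370.23159625 186.43004472]
 [  0.           0.           1.        ]] [0.02749731 0.         0.         0.         0.        ] [1268.93289543  206.17412325 1035.20556808] [ 41.64564779   0.21975255 101.06972557]
side [[413.57099184   0.         257.58648553]
 [  0.         413.57099184 187.07258325]
 [  0.           0.           1.        ]] [-0.10936712  0.          0.          0.          0.        ] [ 144.17790282 -634.35854983 1053.98833191] [ 40.00457439   0.07467977 -27.5759168 ]
{'time': 0.1, 'joint_pos': array([-4.89032412e+00,  7.51315767e+00,  8.53256870e+01, -2.39652185e-04,
        8.72608172e+01, -4.89339193e+00]), 'qd': array([-0.06552268, -0.10786277, -0.12271298, -0.1211643 ,  0.03451482,
        0.04395398]), 'joint_efforts': array([ 1.52257860e-03, -5.70947063e+01, -5.01941299e+01, -1.80579236e-04,
        8.16394575e-03,  5.26326357e-05]), 'tool_pos': array([5.99525116e+02, 9.01813809e-02, 2.52299144e+02]), 'tcp_rot': array([-1.79900681e+02, -8.26286493e-03,  9.00030723e+01]), 'ft_force': array([ 0.11388557,  0.22806199, -0.20609294]), 'wrist_torque': array([ 0.01640494, -0.00576747,  0.02053045]), 'grip_force': 0.0, 'finger_gap': 85.53653765498565}
```

View pics/scene0.png

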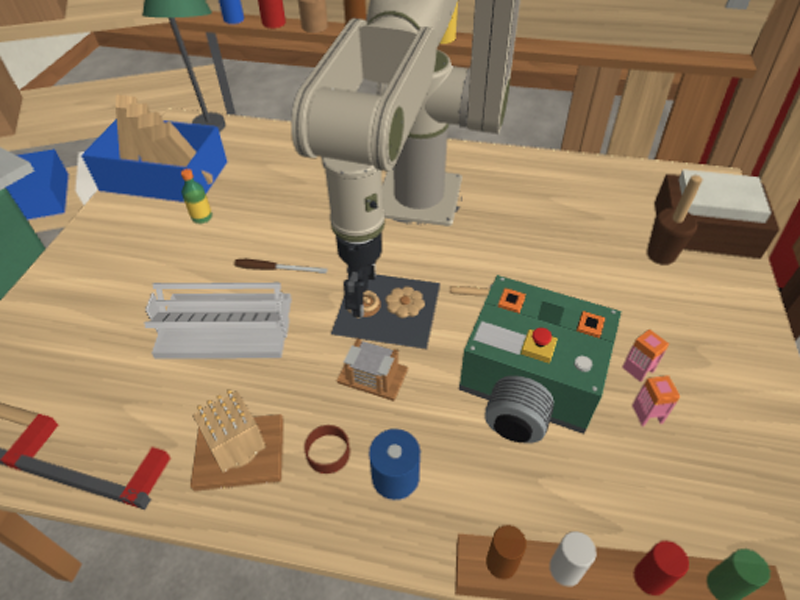

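View pics/side0.png

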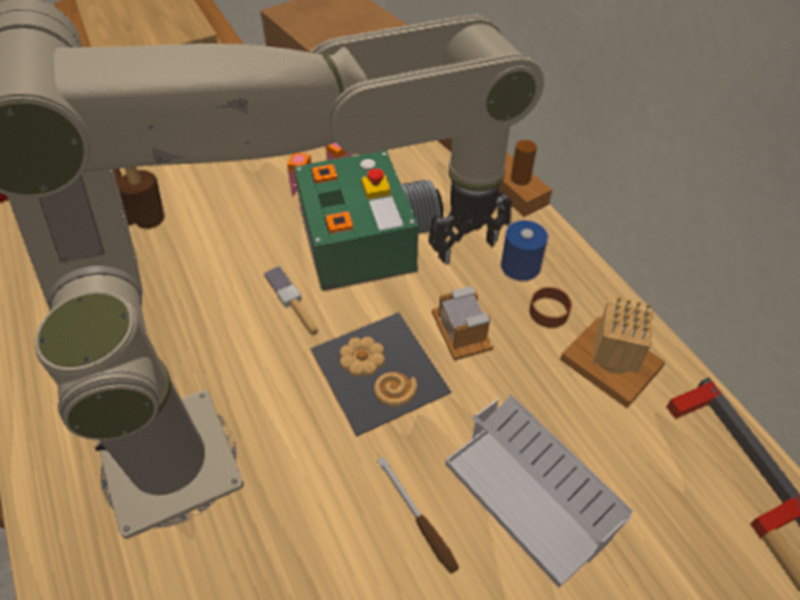

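```bash
cat > h.py <<'E'
import numpy as np, cv2
from scipy.spatial.transform import Rotation as Ro
from bench import r, vision
def cam(s):
    R=Ro.from_euler('xyz',s["attitude"],degrees=True).as_matrix()@np.diag([1,-1,-1.])
    return R,np.array(s["eye"],float)
def proj(s,P):
    R,e=cam(s); Rt=R.T
    return cv2.projectPoints(np.atleast_2d(P).astype(float),cv2.Rodrigues(Rt)[0],-Rt@e,s["mtx"],np.array(s["D"]))[0][:,0]
def ray(s,uv):
    R,e=cam(s); p=cv2.undistortPoints(np.array([[uv]],float),s["mtx"],np.array(s["D"]))[0,0]
    return e,R@np.array([p[0],p[1],1.])
def onz(s,uv,z):
    e,d=ray(s,uv); return e+d*(z-e[2])/d[2]
def blobs(img,lo,hi,amin=15):
    m=cv2.inRange(cv2.cvtColor(img,cv2.COLOR_BGR2HSV),lo,hi)
    n,l,st,c=cv2.connectedComponentsWithStats(m)
    return [(tuple(c[i].round(1)),st[i].tolist()) for i in range(1,n) if st[i,4]>=amin]
def crop(s,x0,y0,x1,y1,k,name):
    im=cv2.resize(s["img"][y0:y1,x0:x1],None,fx=k,fy=k,interpolation=cv2.INTER_CUBIC); cv2.imwrite("pics/"+name,im)
    return im
E
python3 - <<'E'
from h import *
sc=vision.snapshot("scene"); sd=vision.snapshot("side")
for s,n in((sc,'scene'),(sd,'side')):
    print(n,'orange',[ (b[0],b[1][4],onz(s,b[0],148).round(0)) for b in blobs(s["img"],(7,150,120),(18,255,255))])
    print(n,'red',[ (b[0],b[1][4],onz(s,b[0],183).round(0)) for b in blobs(s["img"],(0,180,100),(4,255,255))])
# montage of crops
A=cv2.resize(sc["img"][170:280,285:405],(400,366),interpolation=cv2.INTER_CUBIC)
B=cv2.resize(sd["img"][90:190,180:290],(400,366),interpolation=cv2.INTER_CUBIC)
C=cv2.resize(sc["img"][210:260,205:271],(300,228),interpolation=cv2.INTER_CUBIC)
D=cv2.resize(sd["img"][180:232,270:324],(240,228),interpolation=cv2.INTER_CUBIC)
E=cv2.resize(sc["img"][170:240,85:193],(260,228),interpolation=cv2.INTER_CUBIC)
cv2.imwrite("pics/m1.png",np.vstack([np.hstack([A,B]),np.hstack([C,D,E])]))
E
```

```text
scene orange [((np.float64(232.0), np.float64(5.5)), 36, array([-811., -348.,  148.])), ((np.float64(119.2), np.float64(111.4)), 35, array([ 213., -552.,  148.])), ((np.float64(327.3), np.float64(192.1)), 144, array([477., 273., 148.])), ((np.float64(377.9), np.float64(207.4)), 150, array([510., 428., 148.])), ((np.float64(417.5), np.float64(219.6)), 152, array([535., 541., 148.])), ((np.float64(424.3), np.float64(249.7)), 202, array([638., 550., 148.])), ((np.float64(332.0), np.float64(358.0)), 46, array([972., 317., 148.])), ((np.float64(424.5), np.float64(378.3)), 17, array([974., 516., 148.]))]
scene red [((np.float64(175.2), np.float64(8.1)), 203, array([-640., -616.,  183.])), ((np.float64(346.4), np.float64(214.8)), 101, array([585., 330., 183.])), ((np.float64(19.5), np.float64(280.8)), 464, array([ 946., -464.,  183.])), ((np.float64(94.7), np.float64(301.4)), 389, array([ 962., -255.,  183.])), ((np.float64(84.2), np.float64(317.5)), 16, array([1003., -260.,  183.])), ((np.float64(428.4), np.float64(360.6)), 456, array([948., 515., 183.]))]
side orange [((np.float64(47.4), 
[... 338 characters left out ...]
., 148.])), ((np.float64(207.2), np.float64(110.2)), 115, array([501., 423., 148.])), ((np.float64(216.6), np.float64(141.5)), 144, array([467., 267., 148.])), ((np.float64(295.0), np.float64(218.2)), 223, array([ 534., -104.,  148.])), ((np.float64(390.8), np.float64(233.2)), 963, array([ 734., -265.,  148.])), ((np.float64(230.9), np.float64(225.9)), 34, array([370., -46., 148.])), ((np.float64(253.0), np.float64(247.6)), 117, array([ 391., -133.,  148.]))]
side red [((np.float64(239.9), np.float64(111.6)), 60, array([579., 326., 183.])), ((np.float64(444.1), np.float64(254.4)), 264, array([ 790., -393.,  183.])), ((np.float64(499.3), np.float64(329.2)), 297, array([ 768., -603.,  183.]))]
```

View pics/m1.png

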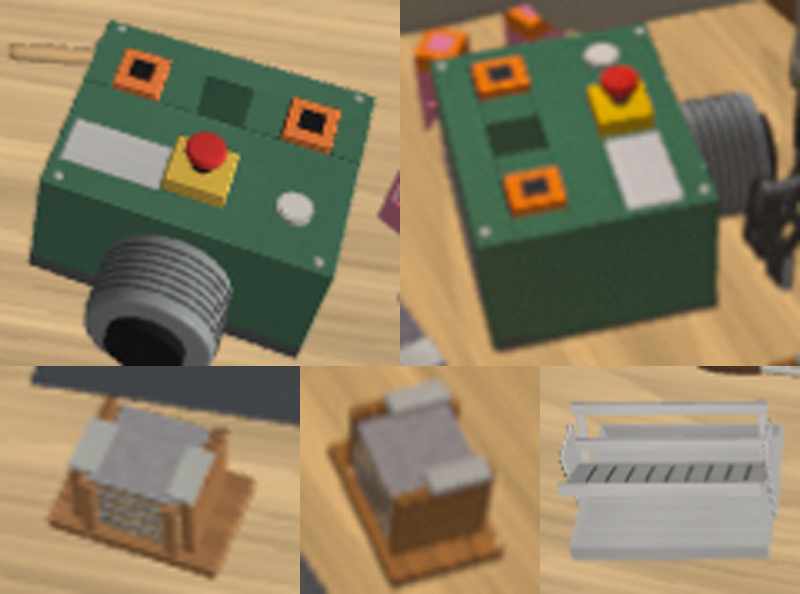

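>>> {"api": "step_arm", "payload": {"targets": [[[-20, 20, 100, 0, 0, 0.12], [-40, 50, 147, 0, 0, 0.24], [-60, 90, 147, 0, 0, 0.36], [-80, 130, 147, 0, 0, 0.48], [-100, 170, 147, 0, 0, 0.6], [-110, 200, 147, 0, 0, 0.72], [-120, 230, 147, 0, 0, 0.84], [-120, 260, 147, 0, 0, 0.96], [-120, 290, 147, 0, 0, 1.08], [-120, 310, 147, 0, 0, 1.2], [-120, 320, 147, 0, 0, 1.3], [-120, 320, 147, 0, 0, 1.358]]], "fingers": -1}}

```text
time: 1.2
tool_pos: [478.9, 323.1, 399.4]
tcp_rot: [-180.0, -0.1, 168.4]
ft_force: [0.2, 0.2, 0.1]
finger_gap: 85.3
grip_force: 0.0
```

Run:
```python
from h import *
s=vision.snapshot("wrist"); q=r.sense(); print(q["tool_pos"],q["tcp_rot"],q["joint_pos"]); print(s["eye"],s["attitude"],s["mtx"],s["D"])
crop(s,0,0,512,384,1.5,"w1.png")
for lo,hi,z in(((7,150,100),(18,255,255),150),((0,180,80),(4,255,255),186)):
    print([(b[0],b[1],onz(s,b[0],z).round(1)) for b in blobs(s["img"],lo,hi,100)])
```

```text
[479.29270134 321.78282261 399.54128044] [-1.79962947e+02 -5.84583582e-02  1.68417616e+02] [ 2.87822448e+01  3.32427087e+00  7.45766978e+01  9.84984752e-03
  1.02167570e+02 -4.96333196e+01]
[403.61074759 338.8372463  519.90163401] [-1.74786211e+01  3.29401094e-02  7.84417910e+01] [[341.6737821    0.         255.00841229]
 [  0.         341.6737821  194.53260542]
 [  0.           0.           1.        ]] [-0.07904814  0.          0.          0.          0.        ]
[((np.float64(438.0), np.float64(119.0)), [412, 95, 54, 50, 1234], array([473.1, 527.9, 150. ])), ((np.float64(59.2), np.float64(132.1)), [51, 124, 17, 17, 215], array([403.5, 117.7, 150. ])), ((np.float64(19.6), np.float64(159.6)), [0, 136, 38, 44, 626], array([422.5,  59.3, 150. ])), ((np.float64(209.6), np.float64(158.5)), [188, 137, 43, 45, 1497], array([466.9, 274.6, 150. ])), ((np.float64(350.5), np.float64(159.5)), [329, 137, 45, 46, 1487], array([499., 427., 150.])), ((np.float64(449.0), np.float64(195.8)), [427, 174, 46, 47, 1101], array([564.5, 536.9, 150. ])), ((np.float64(97.9), np.float64(251.7)), [40, 231, 90, 56, 1753], array([551.1, 112.2, 150. ])), ((np.float64(280.6), np.float64(249.0)), [264, 237, 33, 28, 111], array([590.8, 331.6, 150. ])), ((np.float64(340.6), np.float64(372.1)), [331, 367, 19, 11, 112], array([797.7, 380.6, 150. ]))]
[((np.float64(280.0), np.float64(253.3)), [266, 239, 29, 30, 681], array([577.6, 330.8, 186. ]))]
```

View pics/w1.png

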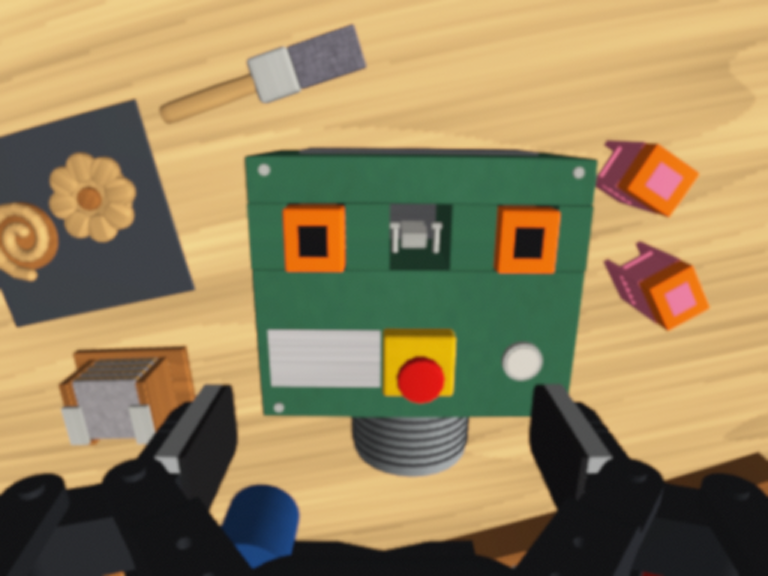

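>>> {"api": "step_arm", "payload": {"targets": [[[35, 4, 0, 0, 0, 0], [70, 8, -20, 0, 0, 0], [100, 11, -55, 0, 0, 0], [100, 11, -90, 0, 0, 0], [100, 11, -125, 0, 0, 0], [100, 11, -150, 0, 0, 0], [100, 11, -165, 0, 0, 0], [100, 11, -165, 0, 0, 0], [100, 11, -165, 0, 0, 0]]], "fingers": 1, "newtons": 40}}

```text
time: 2.0
tool_pos: [579.5, 330.3, 234.3]
tcp_rot: [-179.9, -0.1, 167.7]
ft_force: [1.4, -0.1, 1.0]
finger_gap: -0.0
grip_force: 0.0
```

>>> {"api": "step_arm", "payload": {"targets": [[[0, 0, -10, 0, 0, 0], [0, 0, -18, 0, 0, 0], [0, 0, -23, 0, 0, 0], [0, 0, -26, 0, 0, 0], [0, 0, -28, 0, 0, 0], [0, 0, -28, 0, 0, 0]]]}}

```text
time: 2.5
tool_pos: [580.0, 331.0, 207.3]
tcp_rot: [-180.0, 0.0, 167.8]
ft_force: [0.5, -0.9, -0.0]
finger_gap: 0.0
grip_force: 0.0
```

>>> {"api": "step_arm", "payload": {"targets": [[[0, 0, -2, 0, 0, 0], [0, 0, -4, 0, 0, 0], [0, 0, -6, 0, 0, 0], [0, 0, -8, 0, 0, 0], [0, 0, -9, 0, 0, 0], [0, 0, -9, 0, 0, 0], [0, 0, -9, 0, 0, 0]]]}}

```text
time: 3.08
tool_pos: [580.3, 331.2, 199.9]
tcp_rot: [179.9, 0.1, 167.8]
ft_force: [-4.6, -2.0, 10.5]
finger_gap: -0.4
grip_force: 5.3
```

>>> {"api": "step_arm", "payload": {"targets": [[[0, 0, 25, 0, 0, 0], [-10, -5, 45, 0, 0, 0], [-45, -24, 45, 0, 0, 0], [-80, -42, 45, 0, 0, 0], [-111, -58, 35, 0, 0, 0], [-111, -58, 10, 0, 0, 0], [-111, -58, -10, 0, 0, 0], [-111, -58, -19, 0, 0, 0], [-111, -58, -19, 0, 0, 0]]]}}

```text
time: 3.83
tool_pos: [467.5, 272.2, 176.4]
tcp_rot: [-179.8, -0.2, 167.8]
ft_force: [-0.2, 0.8, 0.5]
finger_gap: 0.2
grip_force: 0.0
```

>>> {"api": "step_arm", "payload": {"targets": [[[0, 0, -4, 0, 0, 0], [0, 0, -8, 0, 0, 0], [0, 0, -11, 0, 0, 0], [0, 0, -14, 0, 0, 0], [0, 0, -16, 0, 0, 0], [0, 0, -16, 0, 0, 0], [0, 0, -16, 0, 0, 0]]]}}

```text
time: 4.42
tool_pos: [470.1, 273.8, 165.0]
tcp_rot: [179.9, 0.1, 167.8]
ft_force: [-1.5, 0.1, 6.3]
finger_gap: -0.3
grip_force: 3.0
```

>>> {"api": "step_arm", "payload": {"targets": [[[0, 0, -2, 0, 0, 0], [0, 0, -3, 0, 0, 0], [0, 0, -3, 0, 0, 0], [0, 0, -3, 0, 0, 0]]]}}

```text
time: 4.75
tool_pos: [470.2, 274.1, 162.8]
tcp_rot: [179.9, 0.1, 167.8]
ft_force: [-4.7, -0.3, 12.1]
finger_gap: -0.3
grip_force: 5.4
```

>>> {"api": "step_arm", "payload": {"targets": [[[0, 0, 10, 0, 0, 0], [0, 0, 30, 0, 0, 0], [0, 0, 60, 0, 0, 0], [0, 0, 95, 0, 0, 0], [0, 0, 95, 0, 0, 0], [0, 0, 95, 0, 0, 0]]], "fingers": -1}}

```text
time: 5.25
tool_pos: [470.9, 273.9, 259.2]
tcp_rot: [179.8, 0.3, 167.8]
ft_force: [0.5, -0.4, -0.4]
finger_gap: 72.2
grip_force: 0.0
```

Run:
```python
from h import *
sc=vision.snapshot("scene"); sd=vision.snapshot("side"); w=vision.snapshot("wrist")
A=cv2.resize(sc["img"][150:270,285:405],(400,300),interpolation=cv2.INTER_CUBIC)
B=cv2.resize(sd["img"][80:190,180:290],(400,300),interpolation=cv2.INTER_CUBIC)
C=cv2.resize(w["img"],(400,300),interpolation=cv2.INTER_AREA)
D=cv2.resize(w["img"][130:230,130:230],(400,300),interpolation=cv2.INTER_CUBIC)
cv2.imwrite("pics/m2.png",np.vstack([np.hstack([A,B]),np.hstack([C,D])])); print(r.sense()["tool_pos"])
```

```text
[468.67071664 272.83009849 254.36059108]
```

View pics/m2.png

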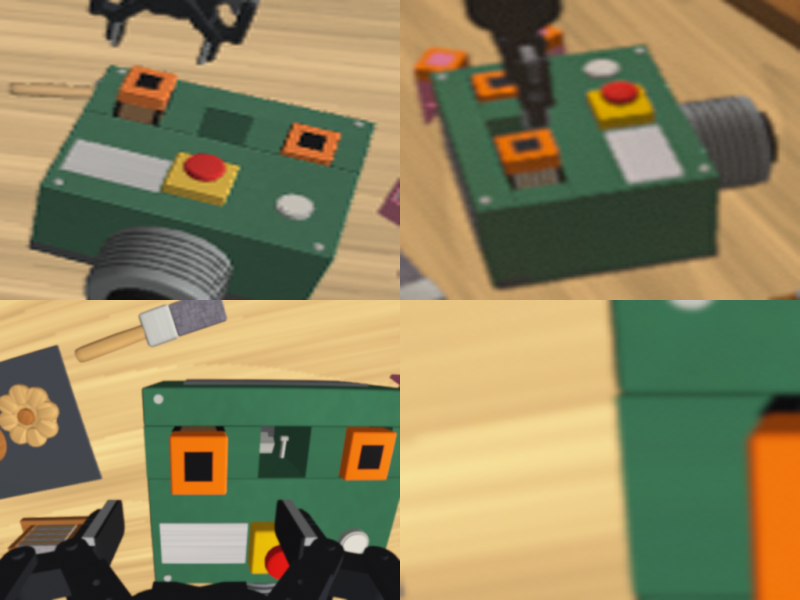

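>>> {"api": "step_arm", "payload": {"targets": [[[0, 0, -30, 0, 0, 0], [0, 0, -60, 0, 0, 0], [0, 0, -80, 0, 0, 0], [0, 0, -90, 0, 0, 0], [0, 0, -90, 0, 0, 0]]]}}

```text
time: 5.82
tool_pos: [466.6, 271.9, 161.0]
tcp_rot: [-179.7, -0.3, 167.8]
ft_force: [-0.5, -0.0, 0.4]
finger_gap: 85.5
grip_force: 0.0
```

>>> {"api": "step_arm", "payload": {"targets": [[[0, 0, 0, 0, 0, 0], [0, 0, 0, 0, 0, 0], [0, 0, 0, 0, 0, 0], [0, 0, 0, 0, 0, 0], [0, 0, 0, 0, 0, 0], [0, 0, 0, 0, 0, 0], [0, 0, 0, 0, 0, 0]]], "fingers": 1, "newtons": 70}}

```text
time: 6.4
tool_pos: [470.0, 273.5, 166.5]
tcp_rot: [179.9, 0.1, 167.8]
ft_force: [2.9, 2.4, 4.3]
finger_gap: 43.4
grip_force: 72.2
```

>>> {"api": "step_arm", "payload": {"targets": [[[0, 0, 6, 0, 0, 0], [0, 0, 16, 0, 0, 0], [0, 0, 30, 0, 0, 0], [0, 0, 46, 0, 0, 0], [0, 0, 64, 0, 0, 0], [0, 0, 84, 0, 0, 0], [0, 0, 104, 0, 0, 0], [0, 0, 124, 0, 0, 0], [0, 0, 140, 0, 0, 0], [0, 0, 150, 0, 0, 0]]], "newtons": 90}}

```text
time: 7.23
tool_pos: [468.9, 273.0, 316.6]
tcp_rot: [180.0, 0.0, 167.8]
ft_force: [0.2, 0.2, -2.4]
finger_gap: 43.1
grip_force: 93.0
```

Run:
```python
from h import *
s=vision.snapshot("scene")
for p in((98.3,228.6),(179.7,228.6)): print(onz(s,p,0).round(0))
sd=vision.snapshot("side")
for p in((447,463),(560,580),(628,515)): print(onz(sd,np.array(p)*.64,20).round(0),onz(sd,np.array(p)*.64,70).round(0))
A=cv2.resize(s["img"][160:245,80:200],None,fx=3.33,fy=3.33,interpolation=cv2.INTER_CUBIC)
B=cv2.resize(sd["img"][245:375,275:410],(400,385),interpolation=cv2.INTER_CUBIC)
M=np.zeros((600,800,3),np.uint8); M[:A.shape[0],:A.shape[1]]=A; M[:385,400:]=B
w=vision.snapshot("wrist"); M[300:,:400]=cv2.resize(w["img"],(400,300)); C=cv2.resize(s["img"][150:270,285:405],(215,215)); M[385:,400:615]=C
cv2.imwrite("pics/m3.png",M); print(r.sense()["finger_gap"])
```

```text
[ 655. -466.    0.]
[ 604. -196.    0.]
[ 435. -240.   20.] [ 421. -259.   70.]
[ 491. -496.   20.] [ 475. -502.   70.]
[ 653. -464.   20.] [ 628. -473.   70.]
42.68054969972632
```

View pics/m3.png

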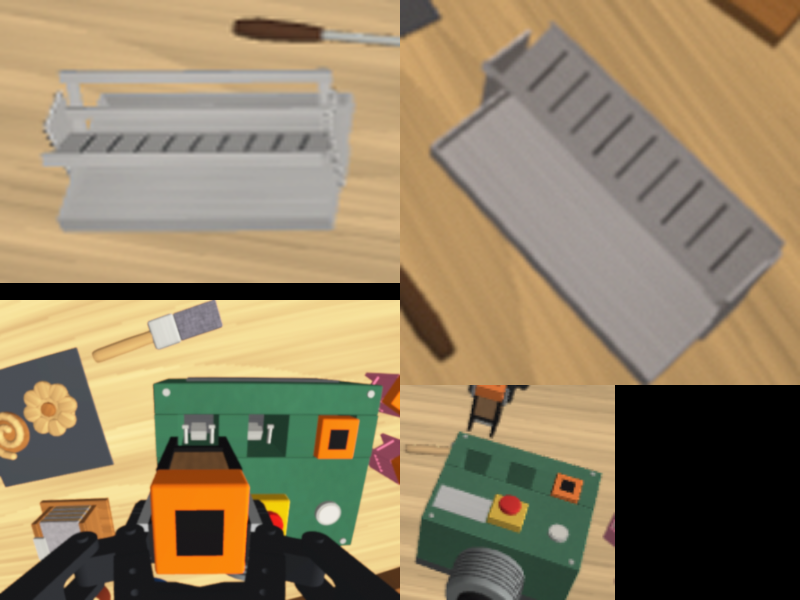

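>>> {"api": "step_arm", "payload": {"targets": [[[5, -20, 15, 0, 0, 0.02], [12, -50, 35, 0, 0, 0.05], [20, -85, 55, 0, 0, 0.08], [30, -120, 75, 0, 0, 0.11], [38, -155, 90, 0, 0, 0.14], [47, -190, 100, 0, 0, 0.17], [55, -225, 105, 0, 0, 0.2], [64, -260, 105, 0, 0, 0.23], [72, -295, 105, 0, 0, 0.26], [80, -330, 105, 0, 0, 0.29], [89, -365, 105, 0, 0, 0.32], [98, -400, 105, 0, 0, 0.35]]]}}

```text
time: 8.38
tool_pos: [566.7, -128.7, 417.9]
tcp_rot: [179.9, -0.2, -172.1]
ft_force: [0.9, 0.1, -3.3]
finger_gap: 43.1
grip_force: 92.8
```

>>> {"api": "step_arm", "payload": {"targets": [[[9, -35, 0, 0, 0, 0.02], [18, -70, 0, 0, 0, 0.04], [27, -105, 0, 0, 0, 0.05], [36, -140, 0, 0, 0, 0.055], [43, -170, 0, 0, 0, 0.055], [50, -195, 0, 0, 0, 0.055], [53, -210, 0, 0, 0, 0.055], [53, -218, 0, 0, 0, 0.055], [53, -218, 0, 0, 0, 0.055], [53, -218, 0, 0, 0, 0.055]]]}}

```text
time: 9.22
tool_pos: [619.8, -344.6, 418.8]
tcp_rot: [179.9, -0.1, -169.0]
ft_force: [0.4, 0.6, -2.6]
finger_gap: 43.2
grip_force: 92.9
```

Run:
```python
from h import *
s=vision.snapshot("wrist"); q=r.sense(); print(q["tool_pos"],q["tcp_rot"],q["joint_pos"],q["finger_gap"]); print(s["eye"],s["attitude"])
np.save("w2.npy",s,allow_pickle=True)
crop(s,0,0,512,384,1.56,"w2.png")
```

```text
[ 620.00705408 -343.95518042  419.59973799] [ 1.79930020e+02 -3.92087895e-02 -1.68947849e+02] [-3.31718672e+01  2.60953709e+01  4.58626658e+01  2.39916079e-02
  1.08118868e+02 -1.34216549e+02] 42.92788870262238
[ 544.42894984 -359.35836676  539.22093098] [-1.74564954e+01 -1.00074811e-01  1.01074957e+02]
```

View pics/w2.png

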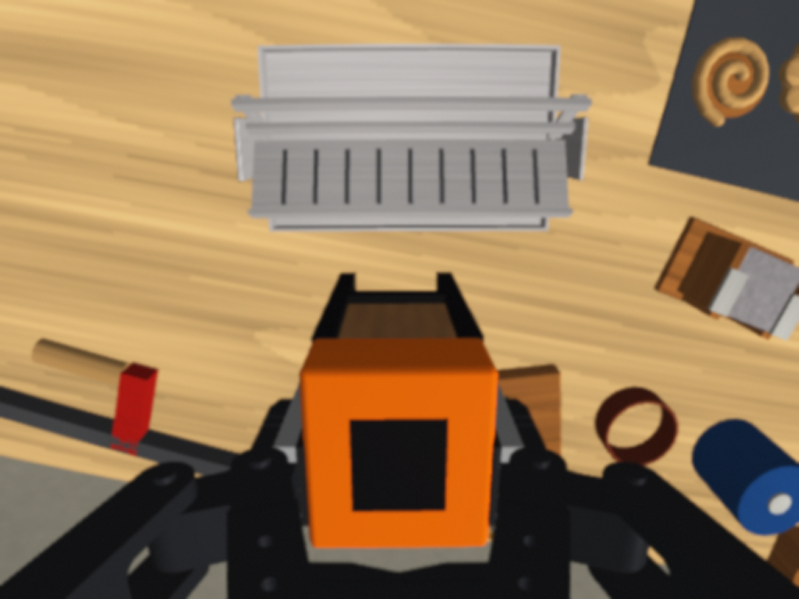

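Run:
```python
from h import *
from scipy.optimize import least_squares
s=np.load("w2.npy",allow_pickle=True).item()
pts=[((262,47),(-85,-137,22)),((558,47),(-85,137,22)),((271,229),(85,-137,22)),((546,227),(85,137,22)),((235,120),(None,-140,100)),((585,120),(None,140,100))]
def W(p,P): 
    c,s_=np.cos(p[2]),np.sin(p[2]); return np.array([p[0]+c*P[0]-s_*P[1],p[1]+s_*P[0]+c*P[1],P[2]])
f=lambda p:np.concatenate([proj(s,W(p,P))[0]*1.56-uv for uv,P in pts[:4]])
o=least_squares(f,[546,-349,.19]); print(o.x,o.fun.round(1)); p=o.x
def rk(uv,z):
    q=onz(s,np.array(uv)/1.56,z)-[p[0],p[1],0]; c,s_=np.cos(p[2]),np.sin(p[2]); return np.array([c*q[0]+s_*q[1],-s_*q[0]+c*q[1]]).round(1)
for uv,z in (((410,97),116.6),((410,110),116.6),((410,124),60),((410,139),55),((410,148),57),((410,203),80),((410,208),91),((410,216),88),((250,213),90),((571,213),90),((235,120),100),((585,120),100)): print(uv,z,rk(uv,z))
```

```text
[ 5.44921967e+02 -3.47153574e+02  1.95569869e-01] [-4.1 -2.   3.2 -2.1 -1.5  2.1  2.5  3.5]
(410, 97) 116.6 [-32.1  -1.9]
(410, 110) 116.6 [-22.7  -1.9]
(410, 124) 60 [-13.8  -0.5]
(410, 139) 55 [-1.3 -0.4]
(410, 148) 57 [ 6.3 -0.4]
(410, 203) 80 [51.5 -0.8]
(410, 208) 91 [54.4 -1. ]
(410, 216) 88 [61.5 -0.9]
(250, 213) 90 [  57.9 -136.2]
(571, 213) 90 [ 58.4 135.6]
(235, 120) 100 [ -17.3 -139.9]
(585, 120) 100 [-17.1 137.6]
```

>>> {"api": "step_arm", "payload": {"targets": [[[-15, -1, -20, 0.012, -0.06, 0], [-30, -3, -45, 0.024, -0.12, 0], [-47, -4, -70, 0.036, -0.18, 0], [-63, -6, -95, 0.048, -0.24, 0], [-80, -7, -120, 0.06, -0.3, 0], [-95, -9, -145, 0.072, -0.36, 0], [-110, -11, -170, 0.08, -0.4, 0], [-124, -12, -188, 0.085, -0.428, 0.003], [-124, -12, -188, 0.085, -0.428, 0.003], [-124, -12, -188, 0.085, -0.428, 0.003]]]}}

```text
time: 10.1
tool_pos: [514.8, -337.8, 241.5]
tcp_rot: [-180.0, 23.0, -171.1]
ft_force: [1.3, -0.1, -2.8]
finger_gap: 43.3
grip_force: 93.1
```

```bash
cat >> h.py <<'E'
SO=np.array([544.9,-347.2,55]); psi=0.1956
RS=Ro.from_euler('zy',[psi,-np.deg2rad(25)]).as_matrix()
def seat(P): return RS.T@(np.asarray(P)-SO)
E
python3 - <<'E'
from h import *
q=r.sense(); print(q["tool_pos"],q["tcp_rot"],q["joint_pos"],q["finger_gap"]); print(RS.round(3),seat(q["tool_pos"]))
R=Ro.from_euler('xyz',q["tcp_rot"],degrees=True).as_matrix(); print((RS.T@R).round(3))
E
```

```text
[ 514.77069582 -337.82762312  241.52340736] [-179.95768901   23.00380107 -171.14633223] [ -48.73881848   -3.12198094  100.22832879   20.37190204   71.19649166
 -152.22129064] 43.277363750271995
[[ 0.889 -0.176 -0.423]
 [ 0.194  0.981  0.   ]
 [ 0.415 -0.082  0.906]] [ 52.36088799  -0.81986404 181.78081072]
[[-0.998  0.055 -0.027]
 [ 0.053  0.996  0.066]
 [ 0.03   0.064 -0.997]]
```

>>> {"api": "step_arm", "payload": {"targets": [[[0, 0, 0, 0.036, 0.007, -0.079], [0, 0, 0, 0.072, 0.014, -0.158], [0, 0, 0, 0.109, 0.022, -0.237], [0, 0, 0, 0.145, 0.029, -0.316], [0, 0, 0, 0.181, 0.036, -0.395], [0, 0, 0, 0.217, 0.043, -0.474], [0, 0, 0, 0.253, 0.05, -0.554], [0, 0, 0, 0.29, 0.057, -0.633], [0, 0, 0, 0.326, 0.065, -0.712], [0, 0, 0, 0.362, 0.072, -0.791], [0, 0, 0, 0.398, 0.079, -0.87], [0, 0, 0, 0.434, 0.086, -0.949]]]}}

```text
time: 11.1
tool_pos: [516.9, -340.0, 244.9]
tcp_rot: [158.8, 9.7, 127.4]
ft_force: [0.3, 0.3, -1.8]
finger_gap: 42.9
grip_force: 93.2
```

>>> {"api": "step_arm", "payload": {"targets": [[[0, 0, 0, 0.036, 0.007, -0.079], [0, 0, 0, 0.072, 0.014, -0.158], [0, 0, 0, 0.109, 0.022, -0.237], [0, 0, 0, 0.145, 0.029, -0.316], [0, 0, 0, 0.181, 0.036, -0.395], [0, 0, 0, 0.217, 0.043, -0.474], [0, 0, 0, 0.253, 0.05, -0.554], [0, 0, 0, 0.29, 0.057, -0.633], [0, 0, 0, 0.326, 0.065, -0.712], [0, 0, 0, 0.362, 0.072, -0.791], [0, 0, 0, 0.398, 0.079, -0.87], [0, 0, 0, 0.434, 0.086, -0.949]]]}}

```text
time: 12.1
tool_pos: [516.9, -340.0, 244.8]
tcp_rot: [159.3, -14.8, 72.1]
ft_force: [0.4, 0.0, -2.9]
finger_gap: 42.9
grip_force: 93.2
```

>>> {"api": "step_arm", "payload": {"targets": [[[0, 0, 0, 0.036, 0.007, -0.079], [0, 0, 0, 0.072, 0.014, -0.158], [0, 0, 0, 0.109, 0.022, -0.237], [0, 0, 0, 0.145, 0.029, -0.316], [0, 0, 0, 0.181, 0.036, -0.395], [0, 0, 0, 0.217, 0.043, -0.474], [0, 0, 0, 0.253, 0.05, -0.554], [0, 0, 0, 0.29, 0.057, -0.633], [0, 0, 0, 0.326, 0.065, -0.712], [0, 0, 0, 0.362, 0.072, -0.791], [0, 0, 0, 0.398, 0.079, -0.87], [0, 0, 0, 0.434, 0.086, -0.949]]]}}

```text
time: 13.1
tool_pos: [516.8, -340.1, 244.8]
tcp_rot: [-178.0, -27.0, 8.7]
ft_force: [0.2, 0.3, -1.8]
finger_gap: 43.0
grip_force: 93.1
```

```bash
cat >> h.py <<'E'
def st():
    q=r.sense(); R=Ro.from_euler('xyz',q["tcp_rot"],degrees=True).as_matrix()
    print(q["time"],q["tool_pos"].round(1),q["tcp_rot"].round(1),q["joint_pos"].round(0),"gap",round(q["finger_gap"],1),"F",q["ft_force"].round(1)); return q,R
def seatfix(x,y,z):
    q,R=st(); print("seat",seat(q["tool_pos"]).round(1),"move",(SO+RS@np.array([x,y,z])-q["tool_pos"]).round(1))
    G=RS@np.diag([1,-1,-1.]); print("rot",Ro.from_matrix(G@R.T).as_rotvec().round(3))
E
python3 -c "
from h import *
seatfix(30,-50,122)"
```

```text
13.1 [ 516.8 -340.1  244.8] [-178.   -27.     8.7] [-51.  -3. 101.  26.  72.  23.] gap 43.0 F [ 0.2  0.3 -1.8]
seat [ 55.1  -3.6 183.9] move [ 12.  -50.4 -62.7]
rot [-0.12   0.022  0.009]
```

>>> {"api": "step_arm", "payload": {"targets": [[[3, -12, 0, -0.03, 0.006, 0.002], [6, -25, -10, -0.06, 0.011, 0.005], [9, -38, -25, -0.09, 0.017, 0.007], [12, -50, -40, -0.12, 0.022, 0.009], [12, -50, -55, -0.12, 0.022, 0.009], [12, -50, -63, -0.12, 0.022, 0.009], [12, -50, -63, -0.12, 0.022, 0.009], [12, -50, -63, -0.12, 0.022, 0.009]]]}}

```text
time: 13.77
tool_pos: [527.7, -389.6, 179.4]
tcp_rot: [174.9, -24.4, 12.5]
ft_force: [-0.3, 0.3, -2.9]
finger_gap: 43.1
grip_force: 93.1
```

Run:
```python
from h import *
seatfix(30,-50,86)
s=vision.snapshot("wrist"); sd=vision.snapshot("side"); sc=vision.snapshot("scene")
M=np.zeros((600,800,3),np.uint8); M[:300,:400]=cv2.resize(w:=s["img"],(400,300)); M[:385,400:]=cv2.resize(sd["img"][230:360,275:410],(400,385),interpolation=cv2.INTER_CUBIC)
M[300:,:400]=cv2.resize(sc["img"][135:245,80:227],(400,300),interpolation=cv2.INTER_CUBIC); cv2.imwrite("pics/m4.png",M)
```

```text
13.7667 [ 527.7 -389.6  179.4] [174.9 -24.4  12.5] [-51.   4. 101.  22.  61.  20.] gap 43.1 F [-0.3  0.3 -2.9]
seat [ 28.1 -48.8 120. ] move [ 16.3  -0.8 -29.9]
rot [-0.    -0.002 -0.004]
```

View pics/m4.png

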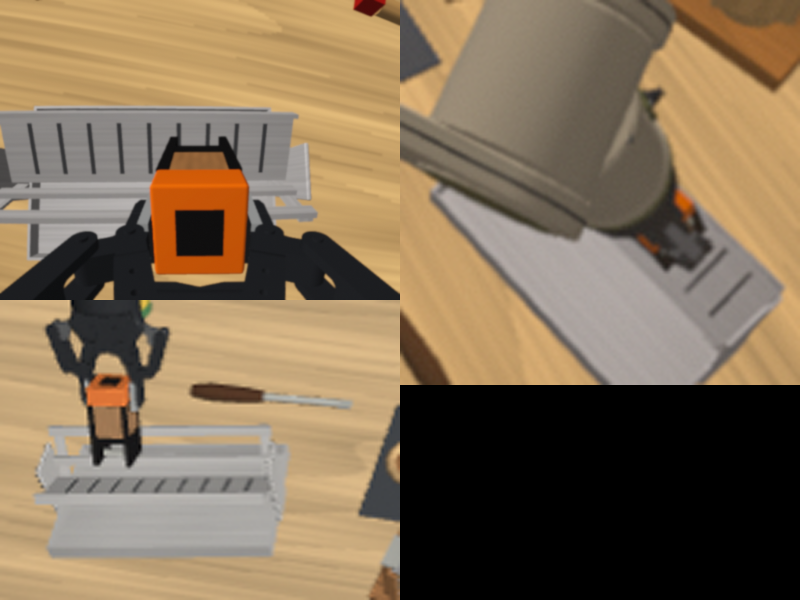

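>>> {"api": "step_arm", "payload": {"targets": [[[4, 0, -8, 0, 0, 0], [8, 0, -16, 0, 0, 0], [12, -1, -23, 0, 0, 0], [15, -1, -28, 0, 0, 0], [16, -1, -30, 0, 0, 0], [16, -1, -30, 0, 0, 0]]]}}

```text
time: 14.42
tool_pos: [543.0, -389.9, 147.2]
tcp_rot: [175.1, -24.3, 12.4]
ft_force: [0.0, -0.7, -2.4]
finger_gap: 43.1
grip_force: 93.1
```

>>> {"api": "step_arm", "payload": {"targets": [[[0.4, 0, -0.9, 0, 0, 0], [0.8, 0, -1.8, 0, 0, 0], [1.2, 0, -2.7, 0, 0, 0], [1.6, 0, -3.6, 0, 0, 0], [1.6, 0, -3.6, 0, 0, 0], [1.6, 0, -3.6, 0, 0, 0]]]}}

```text
time: 14.92
tool_pos: [544.8, -390.8, 145.7]
tcp_rot: [174.9, -24.4, 12.4]
ft_force: [-1.4, -0.4, -0.2]
finger_gap: 43.1
grip_force: 93.7
```

```bash
python3 -c "
from h import *
seatfix(26,-50,81)"
```

```text
14.9167 [ 544.8 -390.8  145.7] [174.9 -24.4  12.4] [-50.   8. 100.  22.  58.  19.] gap 43.1 F [-1.4 -0.4 -0.2]
seat [ 29.1 -50.2  82.2] move [-2.3 -0.4 -2.4]
rot [-0.001 -0.001 -0.002]
```

>>> {"api": "step_arm", "payload": {"targets": [[[-0.9, -0.2, -0.5, 0, 0, 0], [-1.8, -0.4, -0.9, 0, 0, 0], [-2.7, -0.5, -1.3, 0, 0, 0], [-3.5, -0.7, -1.7, 0, 0, 0], [-3.5, -0.7, -1.7, 0, 0, 0], [-3.5, -0.7, -1.7, 0, 0, 0]]]}}

```text
time: 15.42
tool_pos: [541.4, -391.5, 143.9]
tcp_rot: [174.9, -24.4, 12.4]
ft_force: [-1.0, 0.2, 2.1]
finger_gap: 43.6
grip_force: 93.6
```

```bash
python3 -c "
from h import *
seatfix(23,-50,81)"
```

```text
15.4167 [ 541.4 -391.5  143.9] [174.9 -24.4  12.4] [-50.   7. 100.  23.  58.  19.] gap 43.6 F [-1.   0.2  2.1]
seat [ 25.1 -50.1  82. ] move [-1.5 -0.3 -1.8]
rot [-0.001 -0.001 -0.001]
```

>>> {"api": "step_arm", "payload": {"targets": [[[-0.8, -0.1, -0.4, 0, 0, 0], [-1.6, -0.3, -0.8, 0, 0, 0], [-2.4, -0.5, -1.2, 0, 0, 0], [-2.4, -0.5, -1.2, 0, 0, 0], [-2.4, -0.5, -1.2, 0, 0, 0]]]}}

```text
time: 15.83
tool_pos: [539.0, -391.9, 142.6]
tcp_rot: [174.9, -24.4, 12.4]
ft_force: [-0.4, -0.4, 3.6]
finger_gap: 42.8
grip_force: 93.7
```

```bash
python3 -c "
from h import *
seatfix(23,-50,81)"
```

```text
15.8333 [ 539.  -391.9  142.6] [174.9 -24.4  12.4] [-50.   7. 101.  23.  57.  19.] gap 42.8 F [-0.4 -0.4  3.6]
seat [ 22.4 -50.   81.9] move [ 0.9  0.2 -0.6]
rot [-0.001 -0.001 -0.002]
```

>>> {"api": "step_arm", "payload": {"targets": [[[0, 0, 0, 0, 0, 0], [0, 0, 0, 0, 0, 0], [0, 0, 0, 0, 0, 0], [0, 0, 0, 0, 0, 0], [0, 0, 0, 0, 0, 0], [-4, -1, 9, 0, 0, 0], [-12, -2.5, 27, 0, 0, 0], [-22, -4.5, 48, 0, 0, 0], [-33, -6.5, 73, 0, 0, 0], [-45, -9, 100, 0, 0, 0], [-50, -10, 110, 0, 0, 0], [-50, -10, 110, 0, 0, 0]]], "fingers": -1}}

```text
time: 16.83
tool_pos: [489.1, -403.8, 257.3]
tcp_rot: [174.5, -24.6, 12.5]
ft_force: [1.9, -0.2, -0.1]
finger_gap: 85.5
grip_force: 0.0
```

Run:
```python
from h import *
q,R=st()
s=vision.snapshot("wrist"); sd=vision.snapshot("side"); sc=vision.snapshot("scene")
M=np.zeros((600,800,3),np.uint8); M[:300,:400]=cv2.resize(w:=s["img"],(400,300)); M[:385,400:]=cv2.resize(sd["img"][230:360,275:410],(400,385),interpolation=cv2.INTER_CUBIC)
M[300:,:400]=cv2.resize(sc["img"][135:245,80:227],(400,300),interpolation=cv2.INTER_CUBIC); cv2.imwrite("pics/m5.png",M)
```

```text
16.8333 [ 489.1 -403.8  257.3] [174.5 -24.6  12.5] [-55.  -3.  99.  22.  70.  19.] gap 85.5 F [ 1.9 -0.2 -0.1]
```

View pics/m5.png

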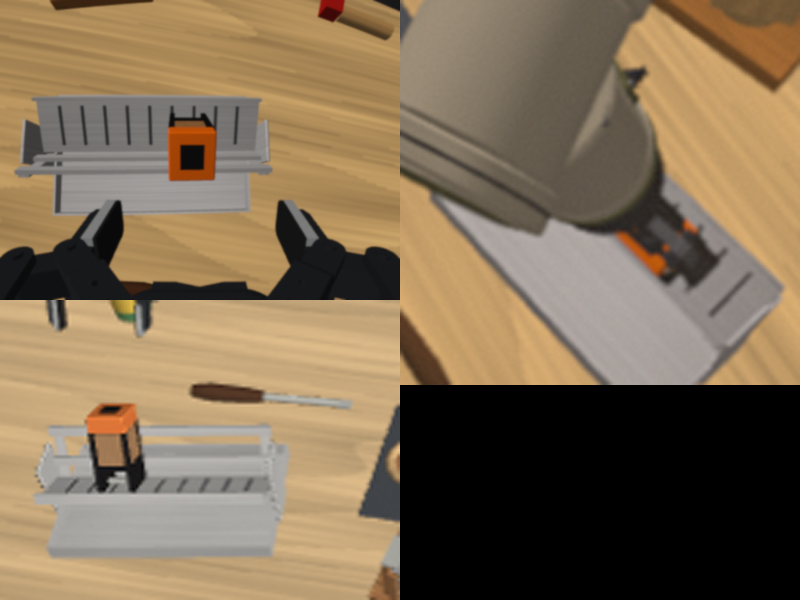

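```bash
cat >> h.py <<'E'
def down(yaw,P=None):
    q,R=st(); G=Ro.from_euler('xyz',[180,0,yaw],degrees=True).as_matrix()
    print("rot",Ro.from_matrix(G@R.T).as_rotvec().round(3),"move",None if P is None else (np.array(P)-q["tool_pos"]).round(1))
E
python3 -c "
from h import *
down(-12,(502,429.2,178))"
```

```text
16.9833 [ 488.6 -401.2  250.7] [175.  -24.4  12.3] [-55.  -2.  99.  22.  70.  19.] gap 85.2 F [-0.2  0.3 -0.1]
rot [ 0.085  0.428 -0.4  ] move [ 13.4 830.4 -72.7]
```

>>> {"api": "step_arm", "payload": {"targets": [[[0, 10, 30, 0.01, 0.05, -0.02], [0, 40, 60, 0.02, 0.1, -0.05], [2, 75, 80, 0.03, 0.15, -0.08], [3, 115, 80, 0.04, 0.2, -0.12], [4, 155, 80, 0.05, 0.25, -0.16], [5, 195, 80, 0.06, 0.3, -0.2], [6, 235, 80, 0.07, 0.35, -0.25], [6, 275, 80, 0.08, 0.4, -0.3], [7, 315, 80, 0.085, 0.428, -0.35], [8, 355, 80, 0.085, 0.428, -0.4], [9, 395, 80, 0.085, 0.428, -0.4], [9, 430, 80, 0.085, 0.428, -0.4]]], "fingers": 1, "newtons": 40}}

```text
time: 17.98
tool_pos: [497.2, 31.4, 329.7]
tcp_rot: [179.9, 0.2, -11.9]
ft_force: [0.9, -0.2, 0.0]
finger_gap: -0.0
grip_force: 0.0
```

>>> {"api": "step_arm", "payload": {"targets": [[[0, 40, 0, 0, 0, 0], [1, 80, 0, 0, 0, 0], [1, 120, 0, 0, 0, 0], [2, 160, 0, 0, 0, 0], [2, 200, 0, 0, 0, 0], [3, 240, 0, 0, 0, 0], [3, 280, 0, 0, 0, 0], [4, 320, -10, 0, 0, 0], [4, 355, -30, 0, 0, 0], [4, 380, -60, 0, 0, 0], [4, 395, -80, 0, 0, 0], [4, 400, -90, 0, 0, 0]]]}}

```text
time: 18.98
tool_pos: [498.6, 429.9, 234.7]
tcp_rot: [179.5, 0.3, -11.8]
ft_force: [0.2, -0.3, -1.3]
finger_gap: 0.2
grip_force: 0.0
```

>>> {"api": "step_arm", "payload": {"targets": [[[0, 0, 0, 0, 0, 0], [0, 0, 0, 0, 0, 0]]]}}

```text
time: 19.15
tool_pos: [501.3, 427.6, 240.8]
tcp_rot: [179.8, 0.1, -12.0]
ft_force: [-0.6, -0.8, 0.3]
finger_gap: 0.4
grip_force: 0.0
```

```bash
python3 -c "
from h import *
down(-12,(502,429.2,178))"
```

```text
19.15 [501.3 427.6 240.8] [ 1.798e+02  1.000e-01 -1.200e+01] [ 36.  17.  76.  -0.  88. 138.] gap 0.4 F [-0.6 -0.8  0.3]
rot [ 0.004 -0.002 -0.001] move [  0.7   1.6 -62.8]
```

>>> {"api": "step_arm", "payload": {"targets": [[[0.5, 1, -30, 0, 0, 0], [0.5, 1, -50, 0, 0, 0], [0.5, 1, -60, 0, 0, 0], [0.5, 1, -65, 0, 0, 0], [0.5, 1, -69, 0, 0, 0], [0.5, 1, -73, 0, 0, 0], [0.5, 1, -76, 0, 0, 0], [0.5, 1, -78, 0, 0, 0], [0.5, 1, -80, 0, 0, 0], [0.5, 1, -80.5, 0, 0, 0], [0.5, 1, -80.5, 0, 0, 0], [0.5, 1, -80.5, 0, 0, 0]]]}}

```text
time: 20.15
tool_pos: [503.5, 430.1, 164.9]
tcp_rot: [-179.9, -0.2, -12.0]
ft_force: [-1.9, -1.9, 7.0]
finger_gap: -0.0
grip_force: 3.6
```

>>> {"api": "step_arm", "payload": {"targets": [[[0, 0, -2, 0, 0, 0], [0, 0, -3.5, 0, 0, 0], [0, 0, -3.5, 0, 0, 0], [0, 0, -3.5, 0, 0, 0]]]}}

```text
time: 20.48
tool_pos: [503.6, 430.5, 162.4]
tcp_rot: [-179.8, -0.2, -12.0]
ft_force: [-3.8, -0.7, 11.3]
finger_gap: -0.1
grip_force: 5.9
```

>>> {"api": "step_arm", "payload": {"targets": [[[0, 0, 10, 0, 0, 0], [0, 0, 30, 0, 0, 0], [0, 0, 60, 0, 0, 0], [0, 0, 95, 0, 0, 0], [0, 0, 95, 0, 0, 0], [0, 0, 95, 0, 0, 0], [0, 0, 95, 0, 0, 0]]], "fingers": -1}}

```text
time: 21.07
tool_pos: [502.8, 429.5, 254.4]
tcp_rot: [-180.0, -0.1, -12.0]
ft_force: [-0.3, 0.6, 0.7]
finger_gap: 83.4
grip_force: 0.0
```

Run:
```python
from h import *
down(-12,(502.1,429.2,165.3))
s=vision.snapshot("wrist"); sd=vision.snapshot("side"); sc=vision.snapshot("scene")
print([(b[0],b[1],onz(s,b[0],184).round(1)) for b in blobs(s["img"],(7,150,100),(18,255,255),800)])
```

```text
21.0667 [502.8 429.5 254.4] [-1.8e+02 -1.0e-01 -1.2e+01] [ 36.  17.  74.  -0.  89. 138.] gap 83.4 F [-0.3  0.6  0.7]
rot [ 0.     0.002 -0.   ] move [ -0.7  -0.3 -89.1]
[((np.float64(70.0), np.float64(111.0)), [28, 74, 82, 78, 2887], array([588.7, 517.1, 184. ])), ((np.float64(255.7), np.float64(215.1)), [219, 169, 75, 93, 5075], array([506.7, 428.2, 184. ])), ((np.float64(120.3), np.float64(224.7)), [85, 192, 70, 69, 2291], array([517.5, 510.5, 184. ]))]
```

>>> {"api": "step_arm", "payload": {"targets": [[[-0.5, 0, -30, 0, 0, 0], [-0.5, 0, -60, 0, 0, 0], [-0.5, 0, -80, 0, 0, 0], [-0.5, 0, -89, 0, 0, 0], [-0.5, 0, -89, 0, 0, 0], [-0.5, 0, -89, 0, 0, 0]]]}}

```text
time: 21.72
tool_pos: [501.7, 429.1, 164.0]
tcp_rot: [179.9, 0.0, -12.0]
ft_force: [0.0, 0.4, 0.6]
finger_gap: 85.1
grip_force: 0.0
```

>>> {"api": "step_arm", "payload": {"targets": [[[0, 0, 0, 0, 0, 0], [0, 0, 0, 0, 0, 0], [0, 0, 0, 0, 0, 0], [0, 0, 0, 0, 0, 0], [0, 0, 0, 0, 0, 0], [0, 0, 0, 0, 0, 0], [0, 0, 0, 0, 0, 0]]], "fingers": 1, "newtons": 90}}

```text
time: 22.3
tool_pos: [502.5, 429.6, 165.3]
tcp_rot: [-180.0, -0.1, -12.0]
ft_force: [1.9, 2.2, 4.1]
finger_gap: 43.0
grip_force: 90.6
```

>>> {"api": "step_arm", "payload": {"targets": [[[0, 0, 6, 0, 0, 0], [0, 0, 16, 0, 0, 0], [0, 0, 30, 0, 0, 0], [0, 0, 46, 0, 0, 0], [0, 0, 64, 0, 0, 0], [0, 0, 84, 0, 0, 0], [0, 0, 104, 0, 0, 0], [0, 0, 124, 0, 0, 0], [0, 0, 140, 0, 0, 0], [0, 0, 150, 0, 0, 0]]]}}

```text
time: 23.13
tool_pos: [501.8, 429.2, 315.7]
tcp_rot: [179.9, -0.1, -12.0]
ft_force: [0.7, 0.5, -2.8]
finger_gap: 43.0
grip_force: 93.1
```

```bash
python3 -c "
from h import *
seatfix(30,50,181)"
```

```text
23.1333 [501.8 429.2 315.7] [ 1.799e+02 -1.000e-01 -1.200e+01] [ 36.  16.  69.  -0.  95. 138.] gap 43.0 F [ 0.7  0.5 -2.8]
seat [220.6 747.8 254.5] move [ -15.5 -721.6  -88.3]
rot [-0.087 -0.429  0.398]
```

>>> {"api": "step_arm", "payload": {"targets": [[[0, -15, 0, 0, 0, 0.01], [0, -45, 0, 0, 0, 0.03], [0, -80, 0, 0, 0, 0.06], [0, -115, 0, 0, 0, 0.09], [0, -150, 0, 0, 0, 0.12], [0, -185, 0, 0, 0, 0.15], [0, -220, 0, 0, 0, 0.18], [0, -255, 0, 0, 0, 0.21], [0, -290, 0, 0, 0, 0.24], [0, -325, 0, 0, 0, 0.28], [0, -360, 0, 0, 0, 0.32], [0, -395, 0, 0, 0, 0.36]]]}}

```text
time: 24.13
tool_pos: [500.9, 32.7, 313.2]
tcp_rot: [179.9, 0.1, 8.8]
ft_force: [1.7, 0.7, -2.4]
finger_gap: 42.9
grip_force: 92.9
```

>>> {"api": "step_arm", "payload": {"targets": [[[0, -35, 0, 0, -0.02, 0.02], [0, -70, 0, 0.02, -0.08, 0.04], [-3, -105, 0, 0.03, -0.14, 0.04], [-5, -140, 0, 0.04, -0.2, 0.04], [-8, -175, -5, 0.05, -0.26, 0.04], [-10, -210, -15, 0.06, -0.32, 0.04], [-12, -245, -30, 0.07, -0.38, 0.04], [-14, -280, -50, 0.085, -0.42, 0.04], [-15, -305, -70, 0.085, -0.428, 0.04], [-15, -322, -85, 0.085, -0.428, 0.04], [-15, -327, -88, 0.085, -0.428, 0.04], [-15, -327, -88, 0.085, -0.428, 0.04]]]}}

```text
time: 25.13
tool_pos: [485.4, -292.8, 223.4]
tcp_rot: [-179.1, -24.9, 10.6]
ft_force: [-0.2, 0.2, -2.5]
finger_gap: 43.7
grip_force: 93.2
```

>>> {"api": "step_arm", "payload": {"targets": [[[0, 0, 0, 0, 0, 0], [0, 0, 0, 0, 0, 0]]]}}

```text
time: 25.3
tool_pos: [487.5, -291.9, 227.4]
tcp_rot: [-179.4, -25.1, 10.9]
ft_force: [-0.2, -0.4, -3.2]
finger_gap: 43.1
grip_force: 93.2
```

```bash
python3 -c "
from h import *
seatfix(30,50,91)"
```

```text
25.3 [ 487.5 -291.9  227.4] [-179.4  -25.1   10.9] [-49. -11. 109.  23.  70.  24.] gap 43.1 F [-0.2 -0.4 -3.2]
seat [ 31.2  50.2 180.5] move [ 36.8  -0.4 -81.6]
rot [-0.091 -0.008 -0.017]
```

>>> {"api": "step_arm", "payload": {"targets": [[[6, 0, -14, -0.03, -0.002, -0.005], [12, 0, -28, -0.06, -0.005, -0.01], [19, 0, -42, -0.091, -0.008, -0.017], [25, 0, -56, -0.091, -0.008, -0.017], [31, 0, -70, -0.091, -0.008, -0.017], [35, 0, -78, -0.091, -0.008, -0.017], [37, 0, -82, -0.091, -0.008, -0.017], [37, 0, -82, -0.091, -0.008, -0.017], [37, 0, -82, -0.091, -0.008, -0.017]]]}}

```text
time: 26.05
tool_pos: [524.4, -292.7, 145.3]
tcp_rot: [174.8, -24.5, 12.3]
ft_force: [1.1, -0.1, -2.7]
finger_gap: 42.9
grip_force: 93.3
```

```bash
python3 -c "
from h import *
seatfix(28,50,82)"
```

```text
26.05 [ 524.4 -292.7  145.3] [174.8 -24.5  12.3] [-44.  -5. 113.  21.  55.  26.] gap 42.9 F [ 1.1 -0.1 -2.7]
seat [29.8 49.7 90.5] move [ 1.9 -0.  -8.5]
rot [ 0.    -0.     0.001]
```

>>> {"api": "step_arm", "payload": {"targets": [[[1, 0, -2, 0, 0, 0], [2, 0, -4, 0, 0, 0], [2.7, 0.5, -6, 0, 0, 0], [3.3, 0.7, -7.2, 0, 0, 0], [3.8, 0.7, -8.2, 0, 0, 0], [3.8, 0.7, -8.2, 0, 0, 0], [3.8, 0.7, -8.2, 0, 0, 0]]]}}

```text
time: 26.63
tool_pos: [528.9, -294.1, 144.0]
tcp_rot: [174.5, -24.7, 12.5]
ft_force: [-40.1, 12.5, 52.3]
finger_gap: 43.4
grip_force: 101.4
```

>>> {"api": "step_arm", "payload": {"targets": [[[-0.9, -0.2, -0.5, 0, 0, 0], [-1.8, -0.4, -0.9, 0, 0, 0], [-2.7, -0.5, -1.3, 0, 0, 0], [-3.5, -0.7, -1.7, 0, 0, 0], [-4.4, -0.9, -2.1, 0, 0, 0], [-5.2, -1, -2.5, 0, 0, 0], [-6, -1.2, -2.9, 0, 0, 0], [-6, -1.2, -2.9, 0, 0, 0], [-6, -1.2, -2.9, 0, 0, 0]]]}}

```text
time: 27.38
tool_pos: [526.6, -295.6, 143.2]
tcp_rot: [174.3, -25.1, 12.5]
ft_force: [-12.2, 12.3, 40.4]
finger_gap: 43.2
grip_force: 98.3
```

```bash
python3 -c "
from h import *
seatfix(23,50,82)"
```

```text
27.3833 [ 526.6 -295.6  143.2] [174.3 -25.1  12.5] [-44.  -5. 113.  21.  54.  25.] gap 43.2 F [-12.2  12.3  40.4]
seat [30.3 46.6 87.6] move [-4.7  1.9 -8.4]
rot [0.005 0.012 0.001]
```

>>> {"api": "step_arm", "payload": {"targets": [[[-1.5, 0, 3, 0, 0, 0], [-3, 0.5, 6, 0, 0, 0], [-6, 1, 14, 0, 0, 0], [-9, 1, 22, 0, 0, 0], [-9, 1, 22, 0, 0, 0], [-9, 1, 22, 0, 0, 0]]]}}

```text
time: 27.88
tool_pos: [515.1, -293.6, 159.5]
tcp_rot: [174.6, -24.8, 12.3]
ft_force: [5.3, 1.6, 4.8]
finger_gap: 43.2
grip_force: 94.6
```

Run:
```python
from h import *
seatfix(30,50,88)
s=vision.snapshot("wrist"); sd=vision.snapshot("side"); sc=vision.snapshot("scene")
M=np.zeros((600,800,3),np.uint8); M[:300,:400]=cv2.resize(w:=s["img"],(400,300)); M[:385,400:]=cv2.resize(sd["img"][230:360,275:410],(400,385),interpolation=cv2.INTER_CUBIC)
M[300:,:400]=cv2.resize(sc["img"][150:233,90:200],(400,300),interpolation=cv2.INTER_CUBIC); cv2.imwrite("pics/m6.png",M)
```

```text
27.8833 [ 515.1 -293.6  159.5] [174.6 -24.8  12.3] [-45.  -7. 114.  21.  57.  25.] gap 43.2 F [5.3 1.6 4.8]
seat [ 27.3  49.3 107.3] move [ 10.4   1.3 -16.4]
rot [0.003 0.006 0.002]
```

View pics/m6.png

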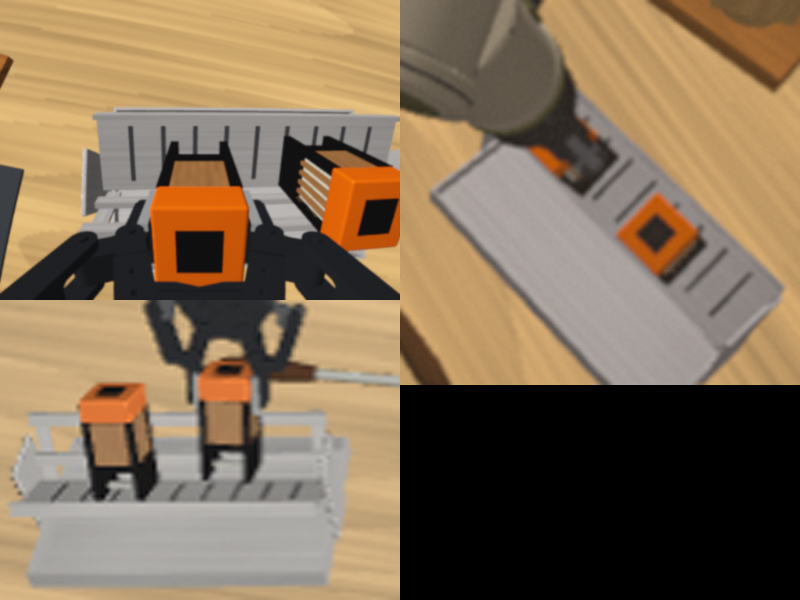

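```bash
cat > fit.py <<'E'
from h import *
from scipy.optimize import least_squares
def quad(img):
    hsv=cv2.cvtColor(img,cv2.COLOR_BGR2HSV); o=cv2.inRange(hsv,(5,150,60),(20,255,255))
    n,l,stt,c=cv2.connectedComponentsWithStats(o); i=1+np.argmax(stt[1:,4]); m=(l==i).astype(np.uint8)
    cs,h=cv2.findContours(m,cv2.RETR_CCOMP,cv2.CHAIN_APPROX_NONE)
    k=max((j for j in range(len(cs)) if h[0][j][3]>=0),key=lambda j:cv2.contourArea(cs[j]))
    p=cv2.approxPolyDP(cs[k],0.06*cv2.arcLength(cs[k],True),True)[:,0].astype(float)
    p=cv2.boxPoints(cv2.minAreaRect(cs[k])) if len(p)!=4 else p
    idx=np.argsort(np.arctan2(p[:,1]-p[:,1].mean(),p[:,0]-p[:,0].mean())); return p[idx]
def model(s,q,v):
    # v: pitch, dz, dx, dy, a, b ; cart frame = tool frame with z flipped
    R=Ro.from_euler('xyz',q["tcp_rot"],degrees=True).as_matrix()
    P=np.array([[x*v[4],y*v[5],-18.7] for x,y in((-1,-1),(1,-1),(1,1),(-1,1))])
    P=Ro.from_euler('y',v[0]).apply(P)+[v[2],v[3],v[1]]
    uv=proj(s,P@R.T+q["tool_pos"]); idx=np.argsort(np.arctan2(uv[:,1]-uv[:,1].mean(),uv[:,0]-uv[:,0].mean())); return uv[idx]
E
python3 - <<'E'
from fit import *
s0=np.load("w2.npy",allow_pickle=True).item(); p0=quad(s0["img"]); print(p0.round(0).tolist())
q0=dict(tool_pos=np.array([620.0,-344.2,419.9]),tcp_rot=np.array([179.95,0,-168.95]))
o=least_squares(lambda v:(model(s0,q0,[0,v[0],v[1],v[2],v[3],v[4]])-p0).ravel(),[0,0,0,11,11]); print("w2 dz dx dy a b",o.x.round(1),o.cost)
a,b=o.x[3:]
s=vision.snapshot("wrist"); q=r.sense(); np.save("w7.npy",(s,q),allow_pickle=True); p=quad(s["img"]); print(p.round(0).tolist())
for t0 in(-.3,0,.3):
    o=least_squares(lambda v:(model(s,q,[v[0],v[1],v[2],v[3],a,b])-p).ravel(),[t0,0,0,0]); print("now pitch dz dx dy",o.x.round(3),o.cost)
st()
E
```

```text
[[224.0, 270.0], [285.0, 269.0], [285.0, 324.0], [227.0, 327.0]]
w2 dz dx dy a b [12.6 -0.7 -0.1 12.8 11.5] 3.779812606091206
[[224.0, 297.0], [285.0, 296.0], [284.0, 347.0], [227.0, 348.0]]
now pitch dz dx dy [ 0.056  9.014 -9.416 -0.042] 1.206644091141464
now pitch dz dx dy [ 0.056  9.014 -9.416 -0.042] 1.206644091141046
now pitch dz dx dy [ 0.056  9.014 -9.416 -0.042] 1.2066440911406286
28.0833 [ 515.2 -293.6  159.3] [174.6 -24.8  12.3] [-45.  -7. 114.  21.  57.  25.] gap 43.2 F [5.1 2.2 4.6]
```

```bash
sed -i "s/from_euler('zy'/from_euler('ZY'/" h.py
python3 - <<'E'
from fit import *
print(RS.round(3))
for n,P in (("c1 contact",(544.8,-390.8,145.7)),("c1 release",(539.,-391.9,142.6)),("c3 press",(528.9,-294.1,144.)),("c3 drag",(526.6,-295.6,143.2)),("c3 pre",(524.4,-292.7,145.3))): print(n,seat(P).round(1))
seatfix(32,50,100)
sc=vision.snapshot("scene"); sd=vision.snapshot("side"); w=vision.snapshot("wrist")
M=np.zeros((600,800,3),np.uint8); M[:,:440]=cv2.resize(w["img"][192:384,186:326],(440,600),interpolation=cv2.INTER_CUBIC)
M[:300,440:]=cv2.resize(sc["img"][150:233,110:210],(360,300),interpolation=cv2.INTER_CUBIC)
M[300:,440:]=cv2.resize(sd["img"][235:315,285:381],(360,300),interpolation=cv2.INTER_CUBIC); cv2.imwrite("pics/m7.png",M)
E
```

```text
[[ 0.889 -0.194 -0.415]
 [ 0.176  0.981 -0.082]
 [ 0.423  0.     0.906]]
c1 contact [ 30.6 -42.7  85.8]
c1 release [ 23.9 -42.7  85.5]
c3 press [32.7 55.2 82.9]
c3 drag [30.1 54.2 83.3]
c3 pre [29.5 57.4 85.9]
28.0833 [ 515.2 -293.6  159.3] [174.6 -24.8  12.3] [-45.  -7. 114.  21.  57.  25.] gap 43.2 F [5.1 2.2 4.6]
seat [ 27.1  58.4 102.5] move [ 7.  -7.1 -0.2]
rot [0.085 0.014 0.021]
```

View pics/m7.png

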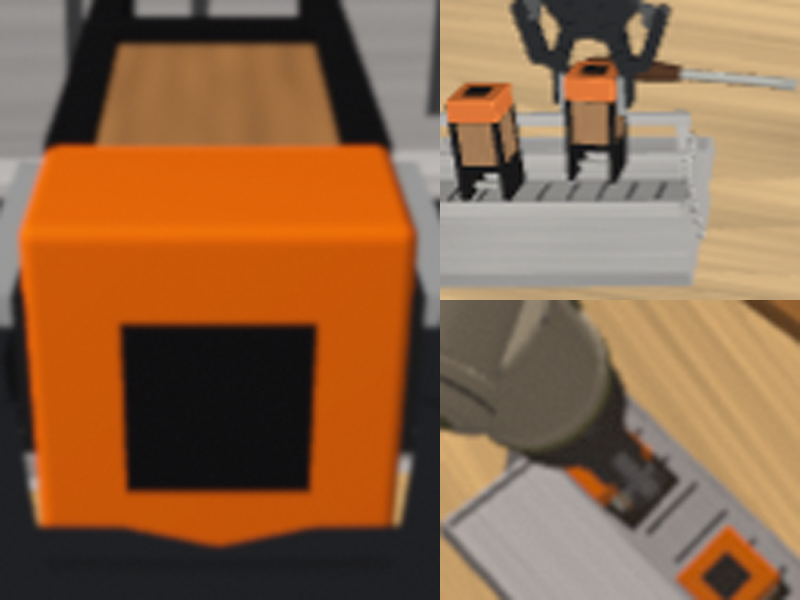

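>>> {"api": "step_arm", "payload": {"targets": [[[3, -1, 2, 0.02, 0.003, 0.005], [6, -3, 2, 0.04, 0.007, 0.01], [9, -5, 0, 0.06, 0.01, 0.015], [12, -6, -3, 0.085, 0.014, 0.021], [12, -6, -6, 0.085, 0.014, 0.021], [12, -6, -6, 0.085, 0.014, 0.021], [12, -6, -6, 0.085, 0.014, 0.021]]]}}

```text
time: 28.82
tool_pos: [524.2, -298.2, 148.6]
tcp_rot: [-179.7, -24.6, 11.2]
ft_force: [-0.4, 0.5, -2.5]
finger_gap: 43.2
grip_force: 94.4
```

Run:
```python
from fit import *
seatfix(34,50,82)
s0=np.load("w2.npy",allow_pickle=True).item()
s=vision.snapshot("wrist"); q=r.sense(); p=quad(s["img"])
o=least_squares(lambda v:(model(s,q,[v[0],v[1],v[2],v[3],12.8,11.5])-p).ravel(),[0,0,0,0]); print("now pitch dz dx dy",o.x.round(3),o.cost,p.round(0).tolist())
```

```text
28.8167 [ 524.2 -298.2  148.6] [-179.7  -24.6   11.2] [-46.  -1. 109.  24.  61.  23.] gap 43.2 F [-0.4  0.5 -2.5]
seat [29.8 52.1 89.4] move [ 7.2 -0.7 -4.9]
rot [-0.004 -0.008 -0.002]
now pitch dz dx dy [  0.043   9.805 -10.47    0.094] 2.63142616730905 [[224.0, 297.0], [285.0, 296.0], [284.0, 347.0], [228.0, 349.0]]
```

>>> {"api": "step_arm", "payload": {"targets": [[[2, 0, 0, 0, 0, 0], [3.5, 0, 0, 0, 0, 0], [4.5, -0.3, -1.5, 0, 0, 0], [5.5, -0.5, -3, 0, 0, 0], [6.5, -0.5, -4.2, 0, 0, 0], [6.5, -0.5, -4.2, 0, 0, 0], [6.5, -0.5, -4.2, 0, 0, 0]]]}}

```text
time: 29.45
tool_pos: [531.1, -298.6, 144.7]
tcp_rot: [-179.7, -24.6, 11.2]
ft_force: [0.4, 0.6, -2.5]
finger_gap: 43.2
grip_force: 94.4
```

>>> {"api": "step_arm", "payload": {"targets": [[[0.4, 0, -0.9, 0, 0, 0], [0.8, 0.1, -1.8, 0, 0, 0], [1.2, 0.2, -2.7, 0, 0, 0], [1.2, 0.2, -2.7, 0, 0, 0], [1.2, 0.2, -2.7, 0, 0, 0]]]}}

```text
time: 29.87
tool_pos: [532.2, -298.7, 144.4]
tcp_rot: [-179.7, -24.6, 11.3]
ft_force: [-16.2, 5.5, 16.8]
finger_gap: 42.9
grip_force: 97.4
```

```bash
python3 -c "
from h import *
seatfix(33,50,78)"
```

```text
29.8667 [ 532.2 -298.7  144.4] [-179.7  -24.6   11.3] [-46.   0. 108.  24.  60.  23.] gap 42.9 F [-16.2   5.5  16.8]
seat [35.  50.1 82.3] move [ 0.  -0.1 -4.7]
rot [-0.003 -0.007 -0.003]
```

>>> {"api": "step_arm", "payload": {"targets": [[[-0.6, -0.1, 1.2, 0, 0, 0], [-1.9, -0.3, 0.6, 0, 0, 0], [-2.8, -0.5, 0.2, 0, 0, 0], [-3.7, -0.7, -0.2, 0, 0, 0], [-3.7, -0.7, -0.2, 0, 0, 0], [-3.7, -0.7, -0.2, 0, 0, 0]]]}}

```text
time: 30.37
tool_pos: [529.5, -299.9, 143.4]
tcp_rot: [-179.8, -24.8, 11.2]
ft_force: [-0.5, 0.7, 5.3]
finger_gap: 43.1
grip_force: 95.2
```

```bash
python3 -c "
from h import *
seatfix(30,50,82)
print(RS.T@r.sense()['ft_force'])"
```

```text
30.3667 [ 529.5 -299.9  143.4] [-179.8  -24.8   11.2] [-46.   0. 108.  24.  60.  23.] gap 43.1 F [-0.5  0.7  5.3]
seat [32.  49.4 82.6] move [-1.6  0.3 -1.4]
rot [-0.002 -0.005 -0.002]
[1.88765143 0.74281746 4.98929545]
```

>>> {"api": "step_arm", "payload": {"targets": [[[-0.9, -0.2, -0.3, 0, 0, 0], [-1.8, -0.4, -0.6, 0, 0, 0], [-1.8, -0.4, -0.6, 0, 0, 0], [-1.8, -0.4, -0.6, 0, 0, 0]]]}}

```text
time: 30.7
tool_pos: [527.3, -300.3, 142.3]
tcp_rot: [-179.8, -24.7, 11.2]
ft_force: [-1.2, -1.1, 6.6]
finger_gap: 43.1
grip_force: 95.5
```

```bash
python3 -c "
from h import *
seatfix(30,50,82)
print(RS.T@r.sense()['ft_force'])"
```

```text
30.7 [ 527.3 -300.3  142.3] [-179.8  -24.7   11.2] [-46.   0. 108.  24.  60.  23.] gap 43.1 F [-1.2 -1.1  6.6]
seat [29.5 49.5 82.6] move [ 0.6  0.7 -0.3]
rot [-0.002 -0.006 -0.002]
[ 1.54551043 -0.86499227  6.51110009]
```

>>> {"api": "step_arm", "payload": {"targets": [[[-0.9, -0.2, -0.4, 0, 0, 0], [-1.8, -0.4, -0.8, 0, 0, 0], [-2.6, -0.5, -1.2, 0, 0, 0], [-2.6, -0.5, -1.2, 0, 0, 0]]]}}

```text
time: 31.03
tool_pos: [525.4, -300.6, 141.5]
tcp_rot: [-179.8, -24.8, 11.2]
ft_force: [6.7, 0.5, 4.0]
finger_gap: 43.2
grip_force: 94.8
```

```bash
python3 -c "
from h import *
seatfix(30,50,82)
print(RS.T@r.sense()['ft_force'])"
```

```text
31.0333 [ 525.4 -300.6  141.5] [-179.8  -24.8   11.2] [-46.  -0. 109.  24.  60.  22.] gap 43.2 F [6.7 0.5 4. ]
seat [27.4 49.5 82.6] move [2.4 1.  0.5]
rot [-0.002 -0.004 -0.001]
[ 7.76717764 -0.7897485   0.82764958]
```

>>> {"api": "step_arm", "payload": {"targets": [[[0, 0, 0, 0, 0, 0], [0, 0, 0, 0, 0, 0], [0, 0, 0, 0, 0, 0], [0, 0, 0, 0, 0, 0], [0, 0, 0, 0, 0, 0], [-4, -1, 9, 0, 0, 0], [-12, -2.5, 27, 0, 0, 0], [-22, -4.5, 48, 0, 0, 0], [-33, -6.5, 73, 0, 0, 0], [-45, -9, 100, 0, 0, 0], [-50, -10, 110, 0, 0, 0], [-50, -10, 110, 0, 0, 0]]], "fingers": -1}}

```text
time: 32.03
tool_pos: [474.6, -312.1, 254.7]
tcp_rot: [179.9, -24.8, 11.3]
ft_force: [0.2, -1.1, 0.6]
finger_gap: 85.3
grip_force: 0.0
```

```bash
cat > carts.py <<'E'
from fit import *
# check carts: project model cap tops for given seat y and compare orange+dark blobs
E
python3 - <<'E'
from fit import *
q,R=st()
s=vision.snapshot("wrist"); sd=vision.snapshot("side"); sc=vision.snapshot("scene")
hsv=cv2.cvtColor(s["img"],cv2.COLOR_BGR2HSV); o=cv2.inRange(hsv,(5,150,60),(20,255,255))
cs,h=cv2.findContours(o,cv2.RETR_CCOMP,cv2.CHAIN_APPROX_NONE)
for j in range(len(cs)):
    if h[0][j][3]>=0 and cv2.contourArea(cs[j])>100:
        p=cv2.approxPolyDP(cs[j],0.06*cv2.arcLength(cs[j],True),True)[:,0].astype(float)
        if len(p)!=4: p=cv2.boxPoints(cv2.minAreaRect(cs[j]))
        idx=np.argsort(np.arctan2(p[:,1]-p[:,1].mean(),p[:,0]-p[:,0].mean())); p=p[idx]
        # model: cap insert in seat frame: centre x,y, height z=100, tilt about y
        def mod(v):
            P=np.array([[a*12.3,b*11.2,50] for a,b in((-1,-1),(1,-1),(1,1),(-1,1))]); P=Ro.from_euler('xyz',[v[3],v[4],v[5]]).apply(P)+[v[0],v[1],v[2]]
            uv=proj(s,P@RS.T+SO); return uv[np.argsort(np.arctan2(uv[:,1]-uv[:,1].mean(),uv[:,0]-uv[:,0].mean()))]
        r_=least_squares(lambda v:np.r_[(mod([v[0],v[1],50,0,0,v[2]])-p).ravel()],[24,0,0]); print("seat x y yaw",r_.x.round(2),"res",r_.fun.round(1))
M=np.zeros((600,800,3),np.uint8); M[:300,:400]=cv2.resize(s["img"],(400,300)); M[:385,400:]=cv2.resize(sd["img"][230:360,275:410],(400,385),interpolation=cv2.INTER_CUBIC)
M[300:,:400]=cv2.resize(sc["img"][150:233,90:200],(400,300),interpolation=cv2.INTER_CUBIC); cv2.imwrite("pics/m8.png",M)
E
```

```text
32.0333 [ 474.6 -312.1  254.7] [179.9 -24.8  11.3] [-52. -11. 107.  23.  74.  23.] gap 85.3 F [ 0.2 -1.1  0.6]
seat x y yaw [ 24.12 -47.36  -0.05] res [-1.1 -1.7  1.6 -1.   1.2  1.2 -1.6  1.7]
seat x y yaw [23.44 50.4  -0.06] res [-1.3 -1.2  1.8 -1.3  1.3  1.3 -1.8  1.5]
```

Run:
```python
from h import *
sc=vision.snapshot("scene"); sd=vision.snapshot("side")
print(onz(sc,(238,232),68).round(0),onz(sd,(297,206),68).round(0))
down(0)
```

```text
[625.  15.  68.] [597. -21.  68.]
32.2833 [ 473.9 -309.2  248. ] [-179.5  -24.6   11.1] [-52. -11. 107.  23.  74.  23.] gap 85.3 F [ 0.5 -0.  -0.3]
rot [-0.05   0.426 -0.193] move None
```

>>> {"api": "step_arm", "payload": {"targets": [[[0, 0, 30, 0, 0.04, 0], [10, 20, 60, -0.01, 0.09, -0.03], [30, 50, 82, -0.02, 0.14, -0.06], [55, 85, 82, -0.03, 0.19, -0.09], [80, 115, 82, -0.04, 0.24, -0.12], [105, 150, 82, -0.05, 0.29, -0.15], [130, 185, 82, -0.05, 0.34, -0.193], [155, 220, 82, -0.05, 0.39, -0.193], [175, 255, 82, -0.05, 0.426, -0.193], [195, 290, 82, -0.05, 0.426, -0.193], [206, 309, 82, -0.05, 0.426, -0.193], [206, 309, 82, -0.05, 0.426, -0.193]]]}}

```text
time: 33.28
tool_pos: [681.5, 5.0, 328.4]
tcp_rot: [180.0, 0.1, 0.4]
ft_force: [0.1, 0.5, -0.5]
finger_gap: 85.7
grip_force: 0.0
```

>>> {"api": "step_arm", "payload": {"targets": [[[0, 0, 0, 0, 0, 0], [0, 0, 0, 0, 0, 0]]]}}

```text
time: 33.45
tool_pos: [679.9, -1.0, 330.4]
tcp_rot: [179.8, 0.0, 0.1]
ft_force: [-0.2, 0.5, 0.2]
finger_gap: 85.0
grip_force: 0.0
```

Run:
```python
from h import *
down(0)
s=vision.snapshot("wrist"); np.save("w8.npy",s,allow_pickle=True); crop(s,106,70,406,295,2.666,"w8.png"); print(s["eye"],s["attitude"])
```

```text
33.45 [679.9  -1.  330.4] [1.798e+02 0.000e+00 1.000e-01] [-4. 19. 64. -0. 97. 86.] gap 85.0 F [-0.2  0.5  0.2]
rot [ 0.003 -0.001 -0.002] move None
[ 7.57533002e+02 -3.38909736e-01  4.50728676e+02] [-17.65403084  -0.20601855 -89.81578664]
```

View pics/w8.png

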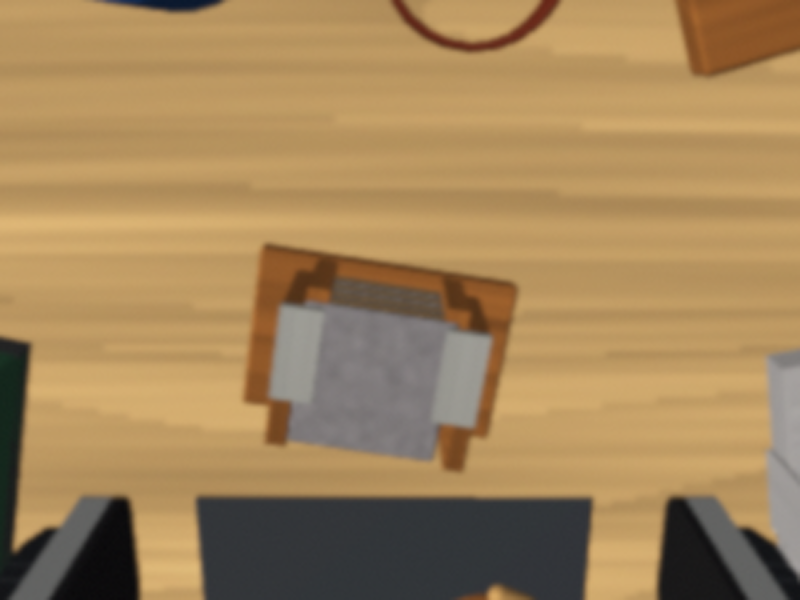

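Run:
```python
from h import *
from scipy.optimize import least_squares
s=np.load("w8.npy",allow_pickle=True).item()
f=lambda p:(p[0]/2.6667+106,p[1]/2.6667+70)
pts=[((325,308),(34,27,78)),((316,403),(-9,27,78)),((447,331),(34,-27,78)),((433,423),(-9,-27,78)),((287,437),(-34,34,68)),((435,459),(-34,-34,68)),((265,247),(42,65,12)),((516,286),(42,-65,12))]
def W(p,P):
    c,q=np.cos(p[2]),np.sin(p[2]); return np.array([p[0]+c*P[0]-q*P[1],p[1]+q*P[0]+c*P[1],P[2]])
uv=np.array([f(a) for a,_ in pts])
g=lambda p:(np.array([proj(s,W(p,P))[0] for _,P in pts])-uv).ravel()
for sel in(slice(0,16),slice(0,12),slice(0,8)):
    o=least_squares(lambda p:g(p)[sel],[615,0,-.15]); print(o.x.round(3),o.fun.round(1))
    p=o.x
def hk(u,z):
    q=onz(s,f(u),z)-[p[0],p[1],0]; c,k=np.cos(p[2]),np.sin(p[2]); return (np.array([c*q[0]+k*q[1],-k*q[0]+c*q[1]])).round(1)
for u,z in (((390,312),68),((360,448),68),((320,262),73),((335,262),73),((450,280),73),((460,280),73),((275,443),73),((455,470),73),((290,443),73),((443,470),73),((265,443),73),((467,470),73),((245,403),12),((487,436),12)): print(u,z,hk(u,z))
```

```text
[ 6.11159e+02  7.74700e+00 -1.67000e-01] [ 0.1  0.4 -1.9 -0.6  1.  -0.6 -0.5 -0.9  1.2  1.4  0.3  1.6 -1.6 -1.3
  1.4  0.3]
[ 6.11385e+02  7.77000e+00 -1.72000e-01] [ 0.2  0.1 -1.9 -0.9  1.1 -0.7 -0.6 -1.   1.1  1.1  0.1  1.6]
[ 6.10601e+02  7.27200e+00 -1.58000e-01] [ 0.2  1.  -1.4  0.1  1.2 -0.4 -0.  -0.7]
(390, 312) 68 [34.9 -0.6]
(360, 448) 68 [-31.7   2.7]
(320, 262) 73 [53.5 32.4]
(335, 262) 73 [54.5 26.1]
(450, 280) 73 [ 54.5 -23.5]
(460, 280) 73 [ 55.2 -27.7]
(275, 443) 73 [-33.1  41.3]
(455, 470) 73 [-33.4 -41.8]
(290, 443) 73 [-32.   34.6]
(443, 470) 73 [-34.3 -36.3]
(265, 443) 73 [-33.8  45.8]
(467, 470) 73 [-32.5 -47.2]
(245, 403) 12 [-42.   63.5]
(487, 436) 12 [-40.3 -64.1]
```

>>> {"api": "step_arm", "payload": {"targets": [[[-15, -1, -30, 0, 0, -0.06], [-15.5, -1, -70, 0, 0, -0.12], [-15.5, -1, -110, 0, 0, -0.167], [-15.5, -1, -150, 0, 0, -0.167], [-15.5, -1, -185, 0, 0, -0.167], [-15.5, -1, -210, 0, 0, -0.167], [-15.5, -1, -230, 0, 0, -0.167], [-15.5, -1, -243, 0, 0, -0.167], [-15.5, -1, -250, 0, 0, -0.167], [-15.5, -1, -250, 0, 0, -0.167], [-15.5, -1, -250, 0, 0, -0.167]]], "fingers": 1, "newtons": 40}}

```text
time: 34.42
tool_pos: [665.3, -2.7, 83.5]
tcp_rot: [179.8, -0.2, -9.5]
ft_force: [0.1, 0.2, -0.1]
finger_gap: 0.1
grip_force: 0.0
```

>>> {"api": "step_arm", "payload": {"targets": [[[-2, 0.3, 0, 0, 0, 0], [-4, 0.6, 0, 0, 0, 0], [-6, 1, 0, 0, 0, 0], [-8, 1.3, 0, 0, 0, 0], [-10, 1.6, 0, 0, 0, 0], [-12, 2, 0, 0, 0, 0], [-14, 2.3, 0, 0, 0, 0], [-16, 2.6, 0, 0, 0, 0]]]}}

```text
time: 35.08
tool_pos: [648.7, 0.5, 82.4]
tcp_rot: [179.8, -0.1, -9.5]
ft_force: [0.9, -0.5, 0.5]
finger_gap: -0.1
grip_force: 0.3
```

```bash
cat >> h.py <<'E'
HO=np.array([611.2,7.7,0]); RH=Ro.from_euler('z',-0.167).as_matrix()
def hol(P): return RH.T@(np.asarray(P)-HO)
def holfix(x,y,z):
    q,R=st(); print("hol",hol(q["tool_pos"]).round(1),"Fh",(RH.T@q["ft_force"]).round(1),"move",(HO+RH@np.array([x,y,z])-q["tool_pos"]).round(1))
E
python3 -c "
from h import *
holfix(15,0,80)"
```

```text
35.0833 [6.487e+02 5.000e-01 8.240e+01] [ 1.798e+02 -1.000e-01 -9.500e+00] [-4. 22. 86. -0. 71. 95.] gap -0.1 F [ 0.9 -0.5  0.5]
hol [38.2 -0.9 82.4] Fh [ 1.  -0.3  0.5] move [-22.7   4.7  -2.4]
```

>>> {"api": "step_arm", "payload": {"targets": [[[-2, 0.5, 0, 0, 0, 0], [-4, 1, -0.5, 0, 0, 0], [-6, 1.4, -0.5, 0, 0, 0], [-8, 1.7, -0.5, 0, 0, 0], [-10, 2, -0.5, 0, 0, 0], [-12, 2.4, -0.5, 0, 0, 0], [-14, 2.8, -0.5, 0, 0, 0], [-16, 3.1, -0.5, 0, 0, 0], [-18, 3.4, -0.5, 0, 0, 0], [-20, 3.8, -0.5, 0, 0, 0], [-22, 4.2, -0.5, 0, 0, 0], [-22.7, 4.4, -0.5, 0, 0, 0]]]}}

```text
time: 36.08
tool_pos: [625.8, 4.9, 81.8]
tcp_rot: [179.8, -0.1, -9.5]
ft_force: [0.3, 0.0, 0.5]
finger_gap: -0.2
grip_force: 0.3
```

Run:
```python
from h import *
holfix(54,0,130)
s=vision.snapshot("wrist"); np.save("w9.npy",s,allow_pickle=True); M=np.zeros((600,800,3),np.uint8); sd=vision.snapshot("side"); sc=vision.snapshot("scene")
M[:300,:400]=cv2.resize(s["img"],(400,300)); M[:300,400:]=cv2.resize(sc["img"][200:260,200:280],(400,300),interpolation=cv2.INTER_CUBIC); M[300:,:400]=cv2.resize(sd["img"][170:236,262:350],(400,300),interpolation=cv2.INTER_CUBIC)
cv2.imwrite("pics/m9.png",M)
```

```text
36.0833 [625.8   4.9  81.8] [ 1.798e+02 -1.000e-01 -9.500e+00] [-4. 19. 90. -0. 71. 95.] gap -0.2 F [0.3 0.  0.5]
hol [14.8 -0.4 81.8] Fh [0.3 0.1 0.5] move [38.7 -6.2 48.2]
```

View pics/m9.png

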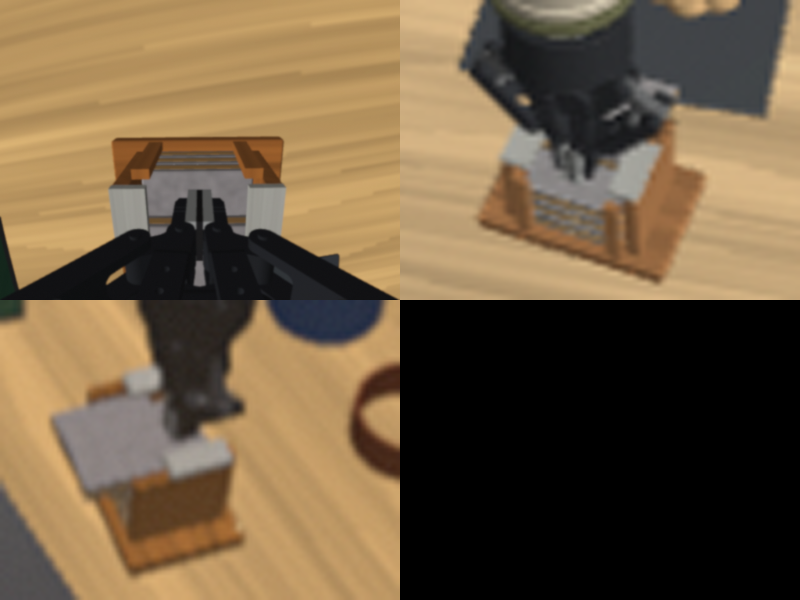

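>>> {"api": "step_arm", "payload": {"targets": [[[2, 0, 15, 0, 0, 0], [2, 0, 45, 0, 0, 0], [-25, 5, 50, 0, 0, 0], [-55, 10, 50, 0, 0, 0], [-64.8, 11.3, 40, 0, 0, 0], [-64.8, 11.3, 20, 0, 0, 0], [-64.8, 11.3, 5, 0, 0, 0], [-64.8, 11.3, -5, 0, 0, 0], [-64.8, 11.3, -9.8, 0, 0, 0], [-64.8, 11.3, -9.8, 0, 0, 0], [-64.8, 11.3, -9.8, 0, 0, 0]]], "fingers": -1}}

```text
time: 37.15
tool_pos: [561.6, 16.1, 72.2]
tcp_rot: [179.8, -0.1, -9.5]
ft_force: [-0.4, 0.0, 0.0]
finger_gap: 85.4
grip_force: 0.0
```

```bash
python3 -c "
from h import *
holfix(-51,0,72)"
```

```text
37.15 [561.6  16.1  72.2] [ 1.798e+02 -1.000e-01 -9.500e+00] [ -3.  11. 101.  -0.  68.  96.] gap 85.4 F [-0.4  0.   0. ]
hol [-50.3   0.   72.2] Fh [-0.4 -0.1  0. ] move [-0.7  0.1 -0.2]
```

>>> {"api": "step_arm", "payload": {"targets": [[[0, 0, 0, 0, 0, 0], [0, 0, 0, 0, 0, 0], [0, 0, 0, 0, 0, 0], [0, 0, 0, 0, 0, 0], [0, 0, 0, 0, 0, 0]]], "fingers": 1, "newtons": 60}}

```text
time: 37.57
tool_pos: [562.4, 16.1, 73.7]
tcp_rot: [179.8, -0.2, -9.5]
ft_force: [-2.0, -0.4, 5.5]
finger_gap: 66.0
grip_force: 65.5
```

```bash
python3 -c "
from h import *
holfix(-51,0,72)"
```

```text
37.5667 [562.4  16.1  73.7] [179.8  -0.2  -9.5] [ -3.  11. 101.  -0.  68.  96.] gap 66.0 F [-2.  -0.4  5.5]
hol [-49.5   0.2  73.7] Fh [-2.  -0.7  5.5] move [-1.5  0.1 -1.7]
```

>>> {"api": "step_arm", "payload": {"targets": [[[-3, 0.5, 0.5, 0, 0, 0], [-7, 1.2, 0.5, 0, 0, 0], [-12, 2, 0.5, 0, 0, 0], [-17, 2.8, 0.5, 0, 0, 0], [-22, 3.7, 0.5, 0, 0, 0], [-27, 4.5, 0.5, 0, 0, 0], [-32, 5.3, 0.5, 0, 0, 0], [-36, 6, 0.5, 0, 0, 0], [-36, 6, 0.5, 0, 0, 0]]]}}

```text
time: 38.32
tool_pos: [524.3, 22.3, 72.3]
tcp_rot: [179.8, -0.1, -9.5]
ft_force: [0.3, 0.1, 1.7]
finger_gap: 66.1
grip_force: 66.8
```

>>> {"api": "step_arm", "payload": {"targets": [[[0, 0, 5, 0, 0, 0], [0, 0, 20, 0, 0, 0], [0, 0, 45, 0, 0, 0], [0, 0, 80, 0, 0, 0], [0, 0, 115, 0, 0, 0], [0, 0, 150, 0, 0, 0], [0, 0, 170, 0, 0, 0], [0, 0, 170, 0, 0, 0]]]}}

```text
time: 38.98
tool_pos: [527.7, 22.0, 248.7]
tcp_rot: [179.9, -0.6, -9.5]
ft_force: [0.5, 0.5, 0.7]
finger_gap: 66.3
grip_force: 66.7
```

```bash
cat > plate.py <<'E'
from h import *
# find the stack top / plates: grey segmentation in wrist or side crop
E
python3 - <<'E'
from h import *
holfix(-51,0,72); down(78)
E
```

```text
38.9833 [527.7  22.  248.7] [179.9  -0.6  -9.5] [-3. -4. 98. -0. 86. 96.] gap 66.3 F [0.5 0.5 0.7]
hol [-8.470e+01  2.000e-01  2.487e+02] Fh [0.4 0.6 0.7] move [  33.2   -5.9 -176.7]
38.9833 [527.7  22.  248.7] [179.9  -0.6  -9.5] [-3. -4. 98. -0. 86. 96.] gap 66.3 F [0.5 0.5 0.7]
rot [-0.004  0.011  1.527] move None
```

>>> {"api": "step_arm", "payload": {"targets": [[[0, 10, 5, 0, 0, 0.12], [-3, 30, 5, 0, 0, 0.24], [-8, 50, 5, 0, 0, 0.36], [-13, 70, 5, 0, 0, 0.48], [-18, 90, 5, 0, 0, 0.6], [-23, 110, 5, 0, 0, 0.72], [-28, 130, 5, 0, 0, 0.84], [-35, 150, 5, 0, 0, 0.96], [-42, 170, 5, 0, 0, 1.08], [-49, 190, 5, 0, 0, 1.2], [-56, 210, 5, 0, 0, 1.32], [-60, 225, 5, 0, 0, 1.44]]]}}

```text
time: 39.98
tool_pos: [463.7, 248.3, 246.0]
tcp_rot: [180.0, -0.0, 73.4]
ft_force: [-0.4, 0.8, -1.3]
finger_gap: 66.0
grip_force: 66.7
```

>>> {"api": "step_arm", "payload": {"targets": [[[-3, 5, 0, 0, 0, 0.087], [-3, 6, -25, 0, 0, 0.087], [-3, 6, -50, 0, 0, 0.087], [-3, 6, -50, 0, 0, 0.087], [-3, 6, -50, 0, 0, 0.087]]]}}

```text
time: 40.4
tool_pos: [460.4, 252.4, 195.1]
tcp_rot: [-179.9, 0.1, 78.0]
ft_force: [-0.2, 0.4, -0.6]
finger_gap: 66.3
grip_force: 67.0
```

Run:
```python
from h import *
down(78,(464.7,253.2,166))
s=vision.snapshot("wrist"); np.save("w10.npy",s,allow_pickle=True)
# predicted plate outline in image vs seen
q=r.sense(); R=Ro.from_euler('xyz',q["tcp_rot"],degrees=True).as_matrix()
P=np.array([[20+a*34,b*34,5.] for a,b in((-1,-1),(1,-1),(1,1),(-1,1))]); uv=proj(s,P@R.T+q["tool_pos"]); print(uv.round(0).tolist())
u0,v0=uv[1:3].mean(0)
col=s["img"][:,int(u0)].astype(int); 
for v in range(int(v0)-25,int(v0)+26,2): print(v,col[v].tolist(),end=' ')
```

```text
40.4 [460.4 252.4 195.1] [-1.799e+02  1.000e-01  7.800e+01] [ 23.  -2. 101.  -0.  81.  35.] gap 66.3 F [-0.2  0.4 -0.6]
rot [ 0.001 -0.002  0.   ] move [  4.3   0.8 -29.1]
[[178.0, 309.0], [165.0, 152.0], [350.0, 152.0], [336.0, 309.0]]
127 [79, 109, 55] 129 [79, 110, 55] 131 [78, 110, 55] 133 [78, 109, 55] 135 [79, 110, 55] 137 [78, 110, 55] 139 [77, 110, 55] 141 [77, 110, 55] 143 [77, 110, 55] 145 [77, 110, 55] 147 [95, 125, 102] 149 [112, 163, 199] 151 [116, 166, 204] 153 [165, 170, 181] 155 [187, 186, 192] 157 [167, 166, 171] 159 [151, 151, 156] 161 [150, 149, 154] 163 [148, 147, 153] 165 [147, 147, 152] 167 [148, 146, 151] 169 [147, 146, 151] 171 [148, 147, 152] 173 [147, 146, 151] 175 [146, 145, 151] 177 [146, 145, 151]
```

>>> {"api": "step_arm", "payload": {"targets": [[[4.3, 0.8, -10, 0, 0, 0], [4.3, 0.8, -20, 0, 0, 0], [4.3, 0.8, -29, 0, 0, 0], [4.3, 0.8, -32, 0, 0, 0], [4.3, 0.8, -34, 0, 0, 0], [4.3, 0.8, -34, 0, 0, 0], [4.3, 0.8, -34, 0, 0, 0]]]}}

```text
time: 41.03
tool_pos: [466.6, 254.0, 163.6]
tcp_rot: [179.8, -0.1, 78.0]
ft_force: [-0.4, 0.5, -1.0]
finger_gap: 66.3
grip_force: 67.0
```

```bash
python3 -c "
from h import *
down(78,(464.7,253.4,159))"
```

```text
41.0333 [466.6 254.  163.6] [ 1.798e+02 -1.000e-01  7.800e+01] [ 23.   0. 102.  -0.  77.  35.] gap 66.3 F [-0.4  0.5 -1. ]
rot [-0.001  0.003  0.   ] move [-1.9 -0.6 -4.6]
```

>>> {"api": "step_arm", "payload": {"targets": [[[0, 0, -2, 0, 0, 0], [0, 0, -3, 0, 0, 0], [0, 0, -3, 0, 0, 0], [0, 0, -3, 0, 0, 0], [0, 0, -3, 0, 0, 0]]]}}

```text
time: 41.45
tool_pos: [466.6, 254.0, 160.7]
tcp_rot: [179.8, -0.1, 78.0]
ft_force: [-0.2, -0.1, 0.5]
finger_gap: 66.4
grip_force: 67.0
```

```bash
python3 -c "
from h import *
down(78,(464.7,253.4,159))"
```

```text
41.45 [466.6 254.  160.7] [ 1.798e+02 -1.000e-01  7.800e+01] [ 23.   0. 103.  -0.  77.  35.] gap 66.4 F [-0.2 -0.1  0.5]
rot [-0.001  0.004  0.   ] move [-1.9 -0.6 -1.7]
```

>>> {"api": "step_arm", "payload": {"targets": [[[-1, -0.3, 0.5, 0, 0, 0], [-1.9, -0.6, 0.5, 0, 0, 0], [-1.9, -0.6, 0, 0, 0, 0], [-1.9, -0.6, -0.7, 0, 0, 0], [-1.9, -0.6, -1.2, 0, 0, 0], [-1.9, -0.6, -1.2, 0, 0, 0], [-1.9, -0.6, -1.2, 0, 0, 0]]]}}

```text
time: 42.03
tool_pos: [464.7, 253.5, 160.3]
tcp_rot: [179.8, -0.1, 78.0]
ft_force: [-3.5, -1.7, 7.3]
finger_gap: 66.3
grip_force: 68.0
```

>>> {"api": "step_arm", "payload": {"targets": [[[0, 0, 0.5, 0, 0, 0], [0, 0, 0.5, 0, 0, 0], [0, 0, 0.5, 0, 0, 0], [0, 0, 0.5, 0, 0, 0], [0, 0, 10, 0, 0, 0], [0, 0, 35, 0, 0, 0], [0, 0, 70, 0, 0, 0], [0, 0, 105, 0, 0, 0], [0, 0, 140, 0, 0, 0], [0, 0, 150, 0, 0, 0], [0, 0, 150, 0, 0, 0], [0, 0, 150, 0, 0, 0]]], "fingers": -1}}

```text
time: 43.03
tool_pos: [465.0, 253.5, 310.1]
tcp_rot: [179.7, -0.2, 78.0]
ft_force: [-1.2, 0.2, -2.2]
finger_gap: 85.4
grip_force: 0.0
```

```bash
cat > plate.py <<'E'
from h import *
EX=np.array([485.5,351,140]); RE=Ro.from_euler('z',-12,degrees=True).as_matrix()
def ext(P): return RE.T@(np.asarray(P)-EX)
def grey(s,z,amin=300):
    hsv=cv2.cvtColor(s["img"],cv2.COLOR_BGR2HSV); m=cv2.inRange(hsv,(0,0,105),(179,40,185)); m=cv2.morphologyEx(m,cv2.MORPH_OPEN,np.ones((3,3)))
    out=[]
    for c in cv2.findContours(m,cv2.RETR_EXTERNAL,cv2.CHAIN_APPROX_NONE)[0]:
        if cv2.contourArea(c)<amin: continue
        b=cv2.boxPoints(cv2.minAreaRect(c)); P=np.array([onz(s,u,z) for u in b]); C=P.mean(0)
        d=[np.linalg.norm(P[i]-P[(i+1)%4]) for i in(0,1)]; e=P[1]-P[0]; a=np.degrees(np.arctan2(e[1],e[0]))%90
        out.append((C.round(1),np.round(d,1),round(a,1)))
    return out
E
python3 - <<'E'
from plate import *
st(); s=vision.snapshot("wrist"); np.save("w11.npy",s,allow_pickle=True)
for C,d,a in grey(s,154): print(C,ext(C).round(1),d,a)
for n in("scene","side"):
    s=vision.snapshot(n)
    for C,d,a in grey(s,154,80):
        if abs(ext(C)[:2]).max()<130: print(n,C,ext(C).round(1),d,a)
E
```

```text
43.0333 [465.  253.5 310.1] [179.7  -0.2  78. ] [23. -5. 92. -0. 93. 35.] gap 85.4 F [-1.2  0.2 -2.2]
[567.4 131.  154. ] [ 125.9 -198.2   14. ] [16.1 75.1] 18.1
[324.  183.3 154. ] [-123.1 -197.6   14. ] [73.6 16. ] 47.8
[382.3 277.  154. ] [-85.6 -93.8  14. ] [29.2 26.6] 5.8
[468.4 273.  154. ] [ -0.5 -79.9  14. ] [67.  67.2] 78.0
[377.8 311.7 154. ] [-97.2 -60.8  14. ] [20.7 41.5] 12.0
[563.1 259.6 154. ] [ 94.9 -73.3  14. ] [88.6 48.1] 77.9
[495.  343.1 154. ] [10.9 -5.8 14. ] [13.7 16.9] 78.2
[678.3 322.8 154. ] [194.4  12.5  14. ] [13.1 54.5] 89.3
scene [579.1 255.5 154. ] [111.4 -74.   14. ] [49.5 91.2] 81.8
scene [472.1 272.3 154. ] [  3.3 -79.8  14. ] [69. 71.] 82.8
side [469.2 269.5 154. ] [  1.  -83.1  14. ] [71.4 69.6] 78.8
```

>>> {"api": "step_arm", "payload": {"targets": [[[10, -10, 0, 0, 0, -0.12], [30, -30, 0, 0, 0, -0.24], [50, -55, 0, 0, 0, -0.36], [70, -80, 0, 0, 0, -0.48], [90, -105, 0, 0, 0, -0.6], [110, -130, 0, 0, 0, -0.72], [130, -155, 0, 0, 0, -0.84], [150, -180, 0, 0, 0, -0.96], [170, -205, -20, 0, 0, -1.08], [185, -230, -50, 0, 0, -1.2], [195, -245, -80, 0, 0, -1.32], [199.4, -254.8, -110, 0, 0, -1.44]]], "fingers": 1, "newtons": 40}}

```text
time: 44.18
tool_pos: [664.1, -3.9, 195.8]
tcp_rot: [179.8, 0.0, -5.0]
ft_force: [0.6, 0.1, 0.7]
finger_gap: -0.1
grip_force: 0.0
```

>>> {"api": "step_arm", "payload": {"targets": [[[0, 0, -25, 0, 0, -0.089], [0, 0, -50, 0, 0, -0.089], [0, 0, -70, 0, 0, -0.089], [0, 0, -80, 0, 0, -0.089], [0, 0, -80, 0, 0, -0.089], [0, 0, -80, 0, 0, -0.089]]]}}

```text
time: 44.68
tool_pos: [663.3, -1.3, 118.4]
tcp_rot: [179.8, 0.0, -9.6]
ft_force: [0.5, 0.4, 0.1]
finger_gap: 0.0
grip_force: 0.0
```

Run:
```python
from plate import *
holfix(54,0,73); down(-9.57)
s=vision.snapshot("wrist"); np.save("w12.npy",s,allow_pickle=True)
for z in(54,):
  for C,d,a in grey(s,z,150): print(C,hol(C).round(1),d,a)
s=np.load("w11.npy",allow_pickle=True).item()
hsv=cv2.cvtColor(s["img"],cv2.COLOR_BGR2HSV)
for c in cv2.findContours(cv2.morphologyEx(cv2.inRange(hsv,(50,60,15),(95,255,80)),cv2.MORPH_OPEN,np.ones((3,3))),cv2.RETR_EXTERNAL,cv2.CHAIN_APPROX_NONE)[0]:
    if cv2.contourArea(c)>400:
        P=np.array([ext(onz(s,u[0],140)) for u in c]); print("dark",P.min(0).round(1),P.max(0).round(1))
```

```text
44.6833 [663.3  -1.3 118.4] [179.8   0.   -9.6] [-4. 22. 82. -0. 76. 95.] gap 0.0 F [0.5 0.4 0.1]
hol [ 52.9  -0.2 118.4] Fh [0.4 0.5 0.1] move [  1.1   0.  -45.4]
44.6833 [663.3  -1.3 118.4] [179.8   0.   -9.6] [-4. 22. 82. -0. 76. 95.] gap 0.0 F [0.5 0.4 0.1]
rot [ 0.003 -0.001  0.001] move None
[627.9  48.1  54. ] [ 9.8 42.6 54. ] [21.8 18.3] 80.8
[634.6  32.6  54. ] [18.9 28.4 54. ] [30.6 12.9] 68.5
[620.4 -27.6  54. ] [ 14.9 -33.3  54. ] [23.9 38.5] 58.4
dark [-27.  -23.2   0. ] [24.9 22.9  0. ]
```

Run:
```python
from plate import *
s=np.load("w12.npy",allow_pickle=True).item()
for y in(-22,-18,18,22):
    print(y,end=': ')
    for x in range(56,16,-2):
        u=proj(s,HO+RH@np.array([x,y,54.]))[0].round().astype(int)
        print(x,int(s["img"][u[1],u[0]].mean()) if 0<=u[1]<384 else None,end=' ')
    print()
```

```text
-22: 56 54 54 56 52 66 50 75 48 82 46 83 44 70 42 76 40 83 38 68 36 72 34 91 32 119 30 119 28 116 26 114 24 108 22 96 20 87 18 70 
-18: 56 83 54 85 52 88 50 68 48 76 46 89 44 69 42 76 40 94 38 68 36 72 34 80 32 45 30 17 28 18 26 20 24 21 22 18 20 17 18 17 
18: 56 82 54 85 52 88 50 72 48 76 46 88 44 69 42 80 40 86 38 68 36 76 34 79 32 85 30 23 28 19 26 21 24 22 22 18 20 16 18 16 
22: 56 64 54 71 52 71 50 67 48 72 46 87 44 70 42 77 40 86 38 69 36 73 34 80 32 115 30 119 28 116 26 116 24 117 22 118 20 113 18 105
```

>>> {"api": "step_arm", "payload": {"targets": [[[1, 0, -15, 0, 0, 0], [1, 0, -30, 0, 0, 0], [1, 0, -40, 0, 0, 0], [1, 0, -46, 0, 0, 0], [1, 0, -46, 0, 0, 0], [-2, 0.5, -46, 0, 0, 0], [-5, 1, -46, 0, 0, 0], [-7.5, 1.4, -46, 0, 0, 0], [-10, 1.8, -46, 0, 0, 0], [-12, 2.2, -46, 0, 0, 0], [-14, 2.5, -46, 0, 0, 0], [-16, 2.8, -46, 0, 0, 0]]]}}

```text
time: 45.73
tool_pos: [648.4, 1.3, 74.0]
tcp_rot: [179.8, -0.2, -9.6]
ft_force: [1.2, 0.1, 1.1]
finger_gap: -0.0
grip_force: 1.0
```

```bash
python3 -c "
from h import *
holfix(15,0,72)"
```

```text
45.7333 [648.4   1.3  74. ] [179.8  -0.2  -9.6] [-4. 23. 86. -0. 70. 95.] gap -0.0 F [1.2 0.1 1.1]
hol [37.7 -0.1 74. ] Fh [1.2 0.3 1.1] move [-22.4   3.9  -2. ]
```

>>> {"api": "step_arm", "payload": {"targets": [[[1, 0, -1, 0, 0, 0], [0, 0, -2.5, 0, 0, 0], [-2, 0.4, -2.5, 0, 0, 0], [-5, 0.9, -2.5, 0, 0, 0], [-7.5, 1.3, -2.5, 0, 0, 0], [-10, 1.7, -2.5, 0, 0, 0], [-12.5, 2.1, -2.5, 0, 0, 0], [-15, 2.5, -2.5, 0, 0, 0], [-17.5, 3, -2.5, 0, 0, 0], [-20, 3.4, -2.5, 0, 0, 0], [-22.4, 3.9, -2.5, 0, 0, 0], [-22.4, 3.9, -2.5, 0, 0, 0]]]}}

```text
time: 46.73
tool_pos: [625.2, 5.4, 70.7]
tcp_rot: [179.8, -0.1, -9.6]
ft_force: [0.5, -0.5, 0.2]
finger_gap: -0.2
grip_force: 0.0
```

Run:
```python
from plate import *
holfix(-51,0,57)
s=vision.snapshot("side")
for y in(-15,0,15):
    print(y,end=': ')
    for x in range(-74,-26,4):
        u=proj(s,HO+RH@np.array([x,y,54.]))[0].round().astype(int); print(x,s["img"][u[1],u[0]].tolist(),end=' ')
    print()
```

```text
46.7333 [625.2   5.4  70.7] [ 1.798e+02 -1.000e-01 -9.600e+00] [-4. 20. 91. -0. 69. 96.] gap -0.2 F [ 0.5 -0.5  0.2]
hol [14.2  0.  70.7] Fh [ 0.5 -0.4  0.2] move [-64.3  10.8 -13.7]
-15: -74 [106, 160, 201] -70 [104, 158, 198] -66 [83, 122, 152] -62 [128, 129, 137] -58 [132, 134, 141] -54 [129, 131, 140] -50 [128, 130, 137] -46 [129, 130, 139] -42 [133, 135, 142] -38 [132, 132, 142] -34 [131, 133, 142] -30 [130, 130, 139] 
0: -74 [112, 168, 211] -70 [97, 149, 187] -66 [92, 115, 139] -62 [127, 129, 139] -58 [133, 134, 143] -54 [130, 132, 140] -50 [128, 129, 138] -46 [127, 128, 137] -42 [129, 131, 139] -38 [131, 132, 141] -34 [130, 131, 141] -30 [132, 133, 142] 
15: -74 [114, 173, 217] -70 [95, 144, 181] -66 [83, 102, 124] -62 [115, 116, 124] -58 [132, 134, 143] -54 [132, 133, 142] -50 [129, 129, 138] -46 [129, 130, 138] -42 [130, 133, 142] -38 [131, 132, 141] -34 [132, 133, 142] -30 [129, 130, 140]
```

>>> {"api": "step_arm", "payload": {"targets": [[[2, 0, 15, 0, 0, 0], [2, 0, 45, 0, 0, 0], [-25, 5, 55, 0, 0, 0], [-55, 10, 55, 0, 0, 0], [-64.3, 10.8, 45, 0, 0, 0], [-64.3, 10.8, 25, 0, 0, 0], [-64.3, 10.8, 8, 0, 0, 0], [-64.3, 10.8, -5, 0, 0, 0], [-64.3, 10.8, -12.7, 0, 0, 0], [-64.3, 10.8, -12.7, 0, 0, 0], [-64.3, 10.8, -12.7, 0, 0, 0]]], "fingers": -1}}

```text
time: 47.7
tool_pos: [561.4, 16.0, 57.9]
tcp_rot: [179.8, -0.1, -9.6]
ft_force: [0.0, 0.8, 0.9]
finger_gap: 85.3
grip_force: 0.0
```

>>> {"api": "step_arm", "payload": {"targets": [[[0, 0, 0, 0, 0, 0], [0, 0, 0, 0, 0, 0], [0, 0, 0, 0, 0, 0], [0, 0, 0, 0, 0, 0], [0, 0, 0, 0, 0, 0]]], "fingers": 1, "newtons": 60}}

```text
time: 48.12
tool_pos: [562.5, 16.0, 59.8]
tcp_rot: [179.8, -0.2, -9.6]
ft_force: [-2.2, -0.7, 7.1]
finger_gap: 66.1
grip_force: 65.8
```

```bash
python3 -c "
from h import *
holfix(-51,0,58)"
```

```text
48.1167 [562.5  16.   59.8] [179.8  -0.2  -9.6] [ -3.  12. 102.  -0.  66.  96.] gap 66.1 F [-2.2 -0.7  7.1]
hol [-49.4   0.1  59.8] Fh [-2.1 -1.   7.1] move [-1.6  0.2 -1.8]
```

>>> {"api": "step_arm", "payload": {"targets": [[[0, 0, 2, 0, 0, 0], [-5, 0.8, 2, 0, 0, 0], [-10, 1.7, 2, 0, 0, 0], [-16, 2.7, 2, 0, 0, 0], [-22, 3.7, 2, 0, 0, 0], [-28, 4.7, 2, 0, 0, 0], [-33, 5.5, 2, 0, 0, 0], [-38, 6.3, 5, 0, 0, 0], [-38, 6.3, 15, 0, 0, 0], [-38, 6.3, 40, 0, 0, 0], [-38, 6.3, 75, 0, 0, 0], [-38, 6.3, 110, 0, 0, 0]]]}}

```text
time: 49.12
tool_pos: [522.5, 22.4, 169.4]
tcp_rot: [179.8, -0.0, -9.6]
ft_force: [1.8, -0.3, 0.1]
finger_gap: 66.3
grip_force: 66.8
```

>>> {"api": "step_arm", "payload": {"targets": [[[0, 0, 35, 0, 0, 0], [0, 0, 65, 0, 0, 0.12], [0, 20, 75, 0, 0, 0.24], [-5, 50, 75, 0, 0, 0.36], [-10, 80, 75, 0, 0, 0.48], [-15, 110, 75, 0, 0, 0.6], [-20, 140, 75, 0, 0, 0.72], [-25, 170, 75, 0, 0, 0.84], [-30, 200, 75, 0, 0, 0.96], [-35, 230, 75, 0, 0, 1.08], [-38, 260, 75, 0, 0, 1.2], [-40, 290, 75, 0, 0, 1.32]]]}}

```text
time: 50.12
tool_pos: [483.0, 313.9, 244.4]
tcp_rot: [179.8, -0.2, 66.4]
ft_force: [0.2, -0.2, -1.0]
finger_gap: 66.2
grip_force: 66.8
```

>>> {"api": "step_arm", "payload": {"targets": [[[-2, 15, 0, 0, 0, 0.12], [-3, 20, -5, 0, 0, 0.208], [-3, 20, -25, 0, 0, 0.208], [-3, 20, -45, 0, 0, 0.208], [-3, 20, -45, 0, 0, 0.208], [-3, 20, -45, 0, 0, 0.208], [-3, 20, -45, 0, 0, 0.208]]]}}

```text
time: 50.7
tool_pos: [480.9, 332.5, 199.7]
tcp_rot: [179.8, -0.2, 77.9]
ft_force: [0.8, 0.0, 1.0]
finger_gap: 66.0
grip_force: 66.9
```

```bash
cat >> plate.py <<'E'
def offs():
    s=vision.snapshot("wrist"); q=r.sense(); R=Ro.from_euler('xyz',q["tcp_rot"],degrees=True).as_matrix()
    for y in(-15,0,15):
        print([ (x,int(s["img"][u[1],u[0]].max())-int(s["img"][u[1],u[0]].min())) for x in range(48,62) for u in [proj(s,R@np.array([x,y,5.])+q["tool_pos"])[0].round().astype(int)]])
E
python3 - <<'E'
from plate import *
down(78,(481.4,331.9,162)); offs()
E
```

```text
50.7 [480.9 332.5 199.7] [179.8  -0.2  77.9] [30.  7. 92. -0. 81. 42.] gap 66.0 F [0.8 0.  1. ]
rot [-0.002  0.005  0.001] move [  0.5  -0.6 -37.7]
[(48, 5), (49, 5), (50, 5), (51, 5), (52, 6), (53, 18), (54, 102), (55, 32), (56, 52), (57, 53), (58, 52), (59, 52), (60, 53), (61, 52)]
[(48, 6), (49, 6), (50, 5), (51, 6), (52, 6), (53, 10), (54, 104), (55, 61), (56, 52), (57, 53), (58, 53), (59, 53), (60, 53), (61, 53)]
[(48, 6), (49, 6), (50, 6), (51, 6), (52, 6), (53, 9), (54, 98), (55, 69), (56, 50), (57, 51), (58, 51), (59, 51), (60, 51), (61, 51)]
```

>>> {"api": "step_arm", "payload": {"targets": [[[0.5, 0, -12, 0, 0, 0], [0.5, 0, -24, 0, 0, 0], [0.5, 0, -33, 0, 0, 0], [0.5, 0, -36, 0, 0, 0], [0.5, 0, -37.5, 0, 0, 0], [0.5, 0, -38.5, 0, 0, 0], [0.5, 0, -39.5, 0, 0, 0], [0.5, 0, -39.5, 0, 0, 0], [0.5, 0, -39.5, 0, 0, 0]]]}}

```text
time: 51.5
tool_pos: [480.8, 332.2, 160.1]
tcp_rot: [179.8, -0.1, 77.9]
ft_force: [-7.2, -4.6, 14.8]
finger_gap: 66.2
grip_force: 68.7
```

Run:
```python
from plate import *
down(78,(481.5,332.4,160))
```

```text
51.5 [480.8 332.2 160.1] [ 1.798e+02 -1.000e-01  7.790e+01] [30.  8. 94. -0. 77. 42.] gap 66.2 F [-7.2 -4.6 14.8]
rot [-0.001  0.003  0.001] move [ 0.7  0.2 -0.1]
```

>>> {"api": "step_arm", "payload": {"targets": [[[0, 0, 1, 0, 0, 0], [0, 0, 1, 0, 0, 0], [0, 0, 1, 0, 0, 0], [0, 0, 1, 0, 0, 0], [0, 0, 10, 0, 0, 0], [0, 0, 35, 0, 0, 0], [0, 0, 70, 0, 0, 0], [0, 0, 105, 0, 0, 0], [0, 0, 140, 0, 0, 0], [0, 0, 150, 0, 0, 0], [0, 0, 150, 0, 0, 0], [0, 0, 150, 0, 0, 0]]], "fingers": -1}}

```text
time: 52.5
tool_pos: [481.2, 332.6, 309.4]
tcp_rot: [179.7, -0.2, 77.9]
ft_force: [0.1, -0.4, -0.2]
finger_gap: 85.1
grip_force: 0.0
```

Run:
```python
from plate import *
down(-9.57,HO+RH@np.array([54,0,118.]))
s=vision.snapshot("wrist")
for C,d,a in grey(s,154): 
    if abs(ext(C)[0])<15: print(ext(C).round(1),d,a)
for n in("scene","side"):
    s=vision.snapshot(n)
    for C,d,a in grey(s,154,80):
        if abs(ext(C)[0])<15: print(n,ext(C).round(1),d,a)
```

```text
52.5 [481.2 332.6 309.4] [179.7  -0.2  77.9] [30.  4. 83. -0. 93. 42.] gap 85.1 F [ 0.1 -0.4 -0.2]
rot [ 0.002  0.006 -1.527] move [ 183.3 -333.8 -191.4]
[ -0.8 -79.3  14. ] [66.4 68.4] 77.9
[-0.7 -0.4 14. ] [66.9 67.4] 78.7
[10.8 74.2 14. ] [14.4 16.9] 78.2
scene [ 2.9  0.4 14. ] [68.7 68.5] 80.3
scene [  3.6 -79.8  14. ] [68.9 71.2] 83.3
side [  0.9 -84.5  14. ] [71.3 66.8] 78.8
side [ 0.1 -3.8 14. ] [73.2 69.6] 77.8
```

Two plates are down. Now the third: back behind the holder.

>>> {"api": "step_arm", "payload": {"targets": [[[5, -10, 0, 0, 0, -0.12], [20, -40, 0, 0, 0, -0.24], [36, -72, 0, 0, 0, -0.36], [52, -104, 0, 0, 0, -0.48], [70, -138, 0, 0, 0, -0.6], [88, -172, 0, 0, 0, -0.72], [106, -206, 0, 0, 0, -0.84], [124, -240, 0, 0, 0, -0.96], [142, -272, 0, 0, 0, -1.08], [160, -300, 0, 0, 0, -1.2], [175, -322, -15, 0, 0, -1.32], [183.3, -333.8, -45, 0, 0, -1.44]]], "fingers": 1, "newtons": 40}}

```text
time: 53.65
tool_pos: [666.7, -5.0, 265.7]
tcp_rot: [179.8, -0.4, -5.1]
ft_force: [0.2, 0.6, -0.4]
finger_gap: 0.1
grip_force: 0.0
```

>>> {"api": "step_arm", "payload": {"targets": [[[0, 0, -35, 0, 0, -0.087], [0, 0, -75, 0, 0, -0.087], [0, 0, -110, 0, 0, -0.087], [0, 0, -135, 0, 0, -0.087], [0, 0, -146, 0, 0, -0.087], [0, 0, -146, 0, 0, -0.087], [0, 0, -146, 0, 0, -0.087]]]}}

```text
time: 54.23
tool_pos: [663.8, -1.4, 117.2]
tcp_rot: [179.8, -0.0, -9.6]
ft_force: [1.1, -0.7, 0.9]
finger_gap: -0.0
grip_force: 0.0
```

Run:
```python
from plate import *
holfix(54,0,57); down(-9.57)
s=vision.snapshot("wrist")
for y in(-22,-18,18,22):
    print(y,[(x,int(s["img"][u[1],u[0]].mean())) for x in range(50,20,-2) for u in [proj(s,HO+RH@np.array([x,y,40.]))[0].round().astype(int)] if u[1]<384])
```

```text
54.2333 [663.8  -1.4 117.2] [179.8  -0.   -9.6] [-4. 23. 82. -0. 75. 95.] gap -0.0 F [ 1.1 -0.7  0.9]
hol [ 53.4  -0.2 117.2] Fh [ 1.2 -0.5  0.9] move [  0.7   0.1 -60.2]
54.2333 [663.8  -1.4 117.2] [179.8  -0.   -9.6] [-4. 23. 82. -0. 75. 95.] gap -0.0 F [ 1.1 -0.7  0.9]
rot [ 0.003 -0.    -0.   ] move None
-22 [(50, 72), (48, 86), (46, 87), (44, 71), (42, 75), (40, 90), (38, 68), (36, 76), (34, 85), (32, 118), (30, 120), (28, 117), (26, 113), (24, 106), (22, 91)]
-18 [(50, 84), (48, 87), (46, 87), (44, 68), (42, 76), (40, 91), (38, 68), (36, 77), (34, 103), (32, 119), (30, 119), (28, 70), (26, 18), (24, 17), (22, 16)]
18 [(50, 83), (48, 85), (46, 88), (44, 70), (42, 72), (40, 84), (38, 69), (36, 73), (34, 92), (32, 114), (30, 117), (28, 106), (26, 41), (24, 18), (22, 17)]
22 [(50, 83), (48, 85), (46, 88), (44, 72), (42, 74), (40, 86), (38, 70), (36, 75), (34, 92), (32, 115), (30, 118), (28, 116), (26, 115), (24, 117), (22, 117)]
```

>>> {"api": "step_arm", "payload": {"targets": [[[1, 0, -15, 0, 0, 0], [1, 0, -32, 0, 0, 0], [1, 0, -48, 0, 0, 0], [1, 0, -57, 0, 0, 0], [1, 0, -61.5, 0, 0, 0], [1, 0, -61.5, 0, 0, 0], [-2, 0.5, -61.5, 0, 0, 0], [-4, 0.8, -61.5, 0, 0, 0], [-6, 1.2, -61.5, 0, 0, 0], [-8, 1.5, -61.5, 0, 0, 0], [-10, 1.8, -61.5, 0, 0, 0], [-12, 2.1, -61.5, 0, 0, 0]]]}}

```text
time: 55.28
tool_pos: [652.3, 0.6, 56.6]
tcp_rot: [179.8, -0.2, -9.6]
ft_force: [1.0, -0.0, 0.3]
finger_gap: -0.1
grip_force: 0.3
```

```bash
python3 -c "
from h import *
holfix(15,0,56)"
```

```text
55.2833 [6.523e+02 6.000e-01 5.660e+01] [179.8  -0.2  -9.6] [-4. 25. 86. -0. 69. 95.] gap -0.1 F [ 1.  -0.   0.3]
hol [41.7 -0.1 56.6] Fh [1.  0.1 0.3] move [-26.3   4.6  -0.6]
```

>>> {"api": "step_arm", "payload": {"targets": [[[-2.5, 0.4, 0, 0, 0, 0], [-5, 0.9, 0, 0, 0, 0], [-7.5, 1.3, 0, 0, 0, 0], [-10, 1.7, 0, 0, 0, 0], [-12.5, 2.1, 0, 0, 0, 0], [-15, 2.6, 0, 0, 0, 0], [-17.5, 3, 0, 0, 0, 0], [-20, 3.4, 0, 0, 0, 0], [-22.5, 3.9, 0, 0, 0, 0], [-25, 4.3, 0, 0, 0, 0], [-26.3, 4.6, 0, 0, 0, 0], [-26.3, 4.6, 0, 0, 0, 0]]]}}

```text
time: 56.28
tool_pos: [625.5, 5.3, 56.0]
tcp_rot: [179.8, -0.1, -9.6]
ft_force: [0.5, 0.5, -0.2]
finger_gap: 0.1
grip_force: 0.0
```

Run:
```python
from plate import *
holfix(-51,0,44)
s=vision.snapshot("side")
for y in(-15,0,15):
    print(y,[(x,int(np.ptp(s["img"][u[1],u[0]].astype(int)))) for x in range(-74,-30,3) for u in [proj(s,HO+RH@np.array([x,y,40.]))[0].round().astype(int)]])
```

```text
56.2833 [625.5   5.3  56. ] [ 1.798e+02 -1.000e-01 -9.600e+00] [-4. 21. 91. -0. 68. 96.] gap 0.1 F [ 0.5  0.5 -0.2]
hol [14.4  0.  56. ] Fh [ 0.4  0.6 -0.2] move [-64.5  10.8 -12. ]
-15 [(-74, 92), (-71, 87), (-68, 41), (-65, 13), (-62, 13), (-59, 8), (-56, 11), (-53, 10), (-50, 11), (-47, 10), (-44, 11), (-41, 9), (-38, 8), (-35, 10), (-32, 11)]
0 [(-74, 94), (-71, 96), (-68, 83), (-65, 24), (-62, 9), (-59, 9), (-56, 9), (-53, 10), (-50, 10), (-47, 10), (-44, 9), (-41, 10), (-38, 10), (-35, 9), (-32, 9)]
15 [(-74, 96), (-71, 96), (-68, 82), (-65, 41), (-62, 9), (-59, 9), (-56, 10), (-53, 10), (-50, 11), (-47, 11), (-44, 11), (-41, 9), (-38, 9), (-35, 13), (-32, 10)]
```

>>> {"api": "step_arm", "payload": {"targets": [[[2, 0, 15, 0, 0, 0], [2, 0, 45, 0, 0, 0], [-15, 3, 70, 0, 0, 0], [-50, 9, 70, 0, 0, 0], [-64.5, 10.8, 55, 0, 0, 0], [-64.5, 10.8, 30, 0, 0, 0], [-64.5, 10.8, 10, 0, 0, 0], [-64.5, 10.8, -4, 0, 0, 0], [-64.5, 10.8, -11.5, 0, 0, 0], [-64.5, 10.8, -11.5, 0, 0, 0], [-64.5, 10.8, -11.5, 0, 0, 0]]], "fingers": -1}}

```text
time: 57.25
tool_pos: [561.4, 16.0, 44.7]
tcp_rot: [179.8, -0.1, -9.6]
ft_force: [0.6, -0.1, -0.0]
finger_gap: 85.3
grip_force: 0.0
```

>>> {"api": "step_arm", "payload": {"targets": [[[0, 0, 0, 0, 0, 0], [0, 0, 0, 0, 0, 0], [0, 0, 0, 0, 0, 0], [0, 0, 0, 0, 0, 0], [0, 0, 0, 0, 0, 0]]], "fingers": 1, "newtons": 60}}

```text
time: 57.67
tool_pos: [562.6, 16.0, 46.6]
tcp_rot: [179.8, -0.3, -9.6]
ft_force: [-2.5, 0.3, 5.6]
finger_gap: 66.5
grip_force: 65.2
```

```bash
python3 -c "
from h import *
holfix(-51,0,44)"
```

```text
57.6667 [562.6  16.   46.6] [179.8  -0.3  -9.6] [ -3.  13. 102.  -0.  65.  96.] gap 66.5 F [-2.5  0.3  5.6]
hol [-49.3   0.1  46.6] Fh [-2.5 -0.1  5.6] move [-1.7  0.2 -2.6]
```

>>> {"api": "step_arm", "payload": {"targets": [[[0, 0, 2, 0, 0, 0], [-5, 0.8, 2, 0, 0, 0], [-10, 1.7, 2, 0, 0, 0], [-16, 2.7, 2, 0, 0, 0], [-22, 3.7, 2, 0, 0, 0], [-28, 4.7, 2, 0, 0, 0], [-33, 5.5, 2, 0, 0, 0], [-38, 6.3, 5, 0, 0, 0], [-38, 6.3, 15, 0, 0, 0], [-38, 6.3, 40, 0, 0, 0], [-38, 6.3, 75, 0, 0, 0], [-38, 6.3, 110, 0, 0, 0]]]}}

```text
time: 58.67
tool_pos: [522.4, 22.4, 155.7]
tcp_rot: [179.8, 0.0, -9.6]
ft_force: [1.5, 0.6, 0.3]
finger_gap: 66.1
grip_force: 66.8
```

>>> {"api": "step_arm", "payload": {"targets": [[[0, 0, 35, 0, 0, 0], [0, 0, 65, 0, 0, 0.12], [0, 20, 88, 0, 0, 0.24], [-2, 50, 88, 0, 0, 0.36], [-4, 85, 88, 0, 0, 0.48], [-6, 120, 88, 0, 0, 0.6], [-8, 155, 88, 0, 0, 0.72], [-10, 190, 88, 0, 0, 0.84], [-13, 225, 88, 0, 0, 0.96], [-16, 260, 88, 0, 0, 1.08], [-19, 295, 88, 0, 0, 1.2], [-22, 330, 88, 0, 0, 1.32]]]}}

```text
time: 59.67
tool_pos: [501.0, 354.1, 243.7]
tcp_rot: [179.8, -0.2, 66.4]
ft_force: [0.5, -0.6, -0.3]
finger_gap: 65.9
grip_force: 66.8
```

>>> {"api": "step_arm", "payload": {"targets": [[[-2, 30, 0, 0, 0, 0.12], [-3, 50, -5, 0, 0, 0.208], [-3, 58, -25, 0, 0, 0.208], [-3, 58, -45, 0, 0, 0.208], [-3, 58, -45, 0, 0, 0.208], [-3, 58, -45, 0, 0, 0.208], [-3, 58, -45, 0, 0, 0.208]]]}}

```text
time: 60.25
tool_pos: [498.8, 410.2, 199.1]
tcp_rot: [179.8, -0.2, 78.0]
ft_force: [0.0, 0.6, 0.2]
finger_gap: 66.1
grip_force: 66.8
```

Run:
```python
from plate import *
down(78,(498.1,410.6,160)); offs()
```

```text
60.25 [498.8 410.2 199.1] [179.8  -0.2  78. ] [35. 16. 81. -0. 82. 47.] gap 66.1 F [0.  0.6 0.2]
rot [-0.002  0.004  0.001] move [ -0.7   0.4 -39.1]
[(48, 5), (49, 6), (50, 6), (51, 6), (52, 6), (53, 10), (54, 99), (55, 44), (56, 49), (57, 50), (58, 50), (59, 50), (60, 49), (61, 49)]
[(48, 5), (49, 4), (50, 5), (51, 6), (52, 5), (53, 8), (54, 94), (55, 68), (56, 48), (57, 48), (58, 49), (59, 49), (60, 50), (61, 50)]
[(48, 5), (49, 5), (50, 5), (51, 6), (52, 6), (53, 8), (54, 88), (55, 75), (56, 46), (57, 48), (58, 46), (59, 47), (60, 47), (61, 47)]
```

>>> {"api": "step_arm", "payload": {"targets": [[[-0.7, 0.4, -12, 0, 0, 0], [-0.7, 0.4, -24, 0, 0, 0], [-0.7, 0.4, -32, 0, 0, 0], [-0.7, 0.4, -35, 0, 0, 0], [-0.7, 0.4, -36.5, 0, 0, 0], [-0.7, 0.4, -37.7, 0, 0, 0], [-0.7, 0.4, -38.7, 0, 0, 0], [-0.7, 0.4, -38.7, 0, 0, 0], [-0.7, 0.4, -38.7, 0, 0, 0]]]}}

```text
time: 61.05
tool_pos: [497.6, 410.5, 160.9]
tcp_rot: [179.8, -0.1, 78.0]
ft_force: [-6.9, -5.7, 16.7]
finger_gap: 66.1
grip_force: 68.7
```

>>> {"api": "step_arm", "payload": {"targets": [[[0, 0, 1, 0, 0, 0], [0, 0, 1, 0, 0, 0], [0, 0, 1, 0, 0, 0], [0, 0, 1, 0, 0, 0], [0, 0, 10, 0, 0, 0], [0, 0, 35, 0, 0, 0], [0, 0, 70, 0, 0, 0], [0, 0, 105, 0, 0, 0], [0, 0, 140, 0, 0, 0], [0, 0, 150, 0, 0, 0], [0, 0, 150, 0, 0, 0], [0, 0, 150, 0, 0, 0]]], "fingers": -1}}

```text
time: 62.05
tool_pos: [498.0, 411.0, 309.9]
tcp_rot: [179.7, -0.2, 78.0]
ft_force: [-0.3, -0.3, -0.4]
finger_gap: 85.0
grip_force: 0.0
```

Run:
```python
from plate import *
st()
s=vision.snapshot("wrist")
for C,d,a in grey(s,154): 
    if abs(ext(C)[0])<15: print(ext(C).round(1),d,a)
sc=vision.snapshot("scene"); sd=vision.snapshot("side")
for n,s2 in(("scene",sc),("side",sd)):
    for C,d,a in grey(s2,154,80):
        if abs(ext(C)[0])<15: print(n,ext(C).round(1),d,a)
A=cv2.resize(sc["img"][160:280,285:405],(400,300),interpolation=cv2.INTER_CUBIC)
B=cv2.resize(sd["img"][80:190,180:290],(400,300),interpolation=cv2.INTER_CUBIC)
C=cv2.resize(sc["img"][150:260,85:275],(400,300),interpolation=cv2.INTER_CUBIC)
D=cv2.resize(sd["img"][170:365,262:412],(400,300),interpolation=cv2.INTER_CUBIC)
cv2.imwrite("pics/m10.png",np.vstack([np.hstack([A,B]),np.hstack([C,D])]))
```

```text
62.05 [498.  411.  309.9] [179.7  -0.2  78. ] [35. 13. 73. -0. 94. 47.] gap 85.0 F [-0.3 -0.3 -0.4]
[ -0.2 -78.7  14. ] [65.7 68.8] 77.9
[-0.7  0.3 14. ] [66.6 67.6] 78.0
[-0.6 79.9 14. ] [66.3 66.5] 78.0
scene [ 2.9 80.9 14. ] [68.9 68.7] 78.4
scene [ 3.   0.1 14. ] [69.1 69.1] 80.3
scene [  3.6 -79.8  14. ] [68.9 71.2] 83.3
side [  0.9 -84.1  14. ] [71.4 67.7] 78.8
side [ 0.1 -5.1 14. ] [72.8 67.4] 79.4
side [ 1.1 74.8 14. ] [72.2 65.4] 79.9
```

View pics/m10.png

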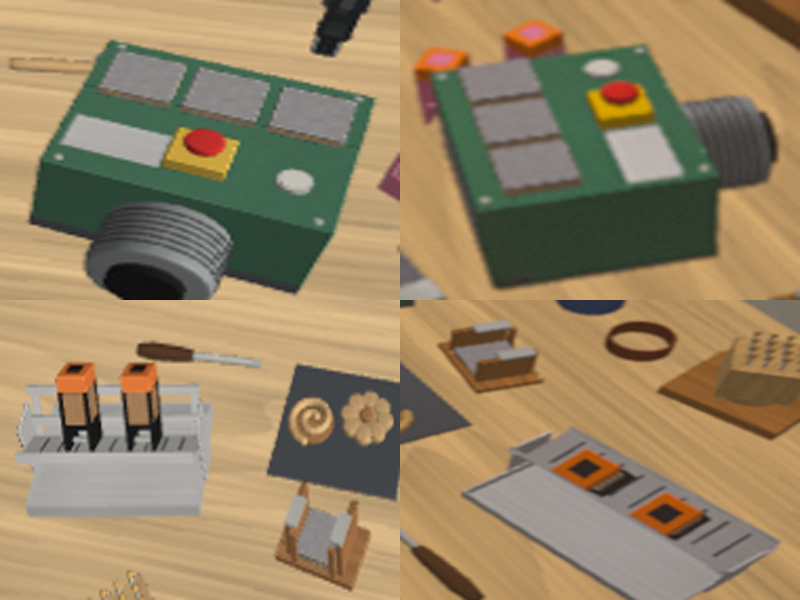

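The picture shows three plates flat and square over the bays, both cartridges on the ledge against the backrest, the stop pressed, and the spare plate in the holder. Handing in.

```bash
python3 -c "
from bench import r
print(r.hand_in())"
```

```text
the job is handed in; nothing more can be done
None
```

The job is done and handed in, with no verdict returned. The final images show the stop pressed, both fitted cartridges (the middle bay was empty) cap up on the ledge, a plate over each of the three bays, and the spare plate still in its holder.

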